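# Hang a slab form on the fold-out hook

## Task

Swing the folded steel hook on the rack's upright all the way out until you feel it meet its stop, without forcing it. Then hang the large round wooden ring form on it by its hole, letting the hook take its weight before you let go, and steady it so that it hangs still. Leave everything else on the bench where it is.

Things in the scene. Friction and masses are not known exactly. Their poses are not given: they have to be found in the camera images.
- hook (a joint): Hinge of the folding hook: upright pin, 0 = folded flat against the rack's front, 1.571 = fully out, square to the rack's front, against a hard stop. Stiff: it stays where it is left and takes about 2 N at the tip to swing. Seen from above it opens clockwise.
- hook_arm: The hook's arm: flat steel strap lying flat, 22 mm wide, 8 mm thick, 125 mm long. Origin on the pin's axis, level with the strap's top (255 mm above the bench); x along the strap to the tip, z up, strap centred on y = 0. The last 8 mm turn up 18 mm above the top. Folded, its +y side faces the rack; it opens towards its -y side, so push on the +y side.
- hook_tip (a point): Middle of the arm's free end, 121 mm from the pin, level with the strap's top. Folded, the arm overhangs the upright's right (-y) edge from 18 mm out to the tip, with free air behind it, so a finger can go down behind it.
- rack: Bench-top riser rack, grey uprights and wooden boards, fixed, 460 mm wide, 234 mm deep, 313 mm high, bowls on top. Origin on the bench at the centre of its right front upright (36 mm wide, 30 mm deep); x points into the rack (away from its front), y along the front to the rack's other end, z up. The hook's pin stands 31 mm in front of the origin, 16 mm off the upright's face.
- round_form: The form to hang: large flat round plywood ring, outer diameter 160 mm, hole diameter 116 mm, so a rim 22 mm wide, 14 mm thick, about 0.13 kg; lies flat on the bench. Origin at the centre of its underside, z along its axis. Let go at a slant on the hook, it swings to and fro for 10 s or so unless steadied.
- round_form_centre (a point): Centre of the large ring, in the middle of its hole and of its 14 mm thickness.
- small_form: Bystander: smaller plywood ring, outer diameter 110 mm, hole 72 mm, 14 mm thick. Origin at the centre of its underside.
- square_form: Bystander: square plywood frame, 142 mm outside, 98 mm inside, 14 mm thick. Origin at the centre of its underside.
- rolling_pin: Bystander: plain wooden rolling pin, 60 mm diameter, 340 mm long, lying on the bench. Origin at the centre of its underside, y along it.
- lath: Bystander: flat wooden thickness lath, 360 x 30 x 10 mm, lying on the bench. Origin at the centre of its underside.
- water_bowl: Bystander: small blue ceramic bowl, 120 mm diameter, 55 mm high. Origin at the centre of its underside.
- loop_tool: Bystander: loop trimming tool with a wooden handle, 190 mm long, 14 mm thick, lying on the bench. Origin near the middle of its handle, on the bench.
Mind the look-alikes: they are no part of the job. Leave any yellow look-alike of the round_form alone.

How it is judged:
By the outcome, as a careful person would: the job done as asked, in the order asked, and still so for the second after the job is handed in, with the robot touching nothing.
It also fails if it takes over 72 s, if anything falls off the work surface, if the arm or the gripper's body presses on something with over 40 N, if the wrist force passes 120 N, or if a joint passes its speed limit or range.

## Robot

A 6-joint arm with a two-finger parallel gripper is mounted at the origin on the work surface. World frame = base frame: x ahead of the robot, y to its left, z up, the work surface at z = 0. Lengths are in mm, angles in degrees, forces in N, time in s.
With the tool pointing down it reaches from about 350 to 850 mm from the base axis. Payload 8.1 kg.
Tool frame: the origin (TCP) lies at the very end of the fingers, on their centre line; the grasp point (between the pads) lies 19 mm behind it (r.grasp_offset is the distance from the TCP to the grasp point, in mm); z points along the fingers, y is the line along which they close (so a half turn about z gives the same grasp; the last joint's range is limited). The gripper opens to 85 mm and grips with 20 to 120 N. Pads are 22 mm wide; open, the fingers measure 114 mm over their backs; the gripper's body (76 mm by 85 mm) begins 54 mm behind the grasp point. The pads swing forward as they close: fully open they stand 13 mm farther back than shut.
Start: joints at [68.503, 7.471, 85.268, -0, 87.261, -4.893], TCP at [171.434, 574.992, 231.292] pointing down, gripper open.
Joint ranges: [-169.43, 169.43], [-51.17, 129.36], [1.28, 143.12], [-76.62, 256.62], [0, 156.53], [-152.29, 152.29]. Speed limits (degrees/s): [136.94, 136.94, 159.86, 180, 180, 180].

## Interface

Orientations are given as [roll, pitch, yaw] about the fixed x, y, z axes, in that order (R = Rz(yaw) Ry(pitch) Rx(roll)).
In Python, from bench import r gives the robot as it stands.
- The arm moves only by the tool carry_out, never from a script. Its argument "commands" is a list of rows, each an object with "jaw": the finger opening in m, from 0 to 0.0854; "translation": the shift along the tool's x, y, z in m, a list of three; "spin": the turn about the tool's z in rad. A call has exactly 8 rows; each row shifts and turns the commanded pose from where the row before left it, along the tool's axes as they then stand; what a row does not reach is not made up. A row lasts 1/12 s, in which the tool goes at most 41.7 mm and 7.16 degrees, less where a joint would pass 70% of its speed; a pose out of reach is approached as far as the arm can. A call is refused whole if a number of a shift passes 0.0417 or a number of a turn 0.125, either way. A call with a gripper value outside its range is refused whole. The fingers move at their own pace and stop on an object; "squeeze" is the grip in N (left out, the last holds). Time passes only in rows, so rows that do not move let the fingers close, or fill a call up. It gives the time, the measured TCP pose, the force, the opening and the grip force at its end, in the units of the state.
- r.sense(): the state, without advancing time (a new reading comes with each control period).
- r.snapshot(name): name is "side" or "top" or "wrist"; returns a dict with "pixels" (400x640x3 uint8, blue, green, red), "K" (3x3 intrinsics, pixels), "extrinsics" (4x4, takes a point from camera to world coordinates). Camera axes: x right, y down, z forward; pixel columns grow to the right and rows downward; lengths in mm; the calibration is good to about 2 mm. A picture is of the moment at which its call begins. There is no depth.
- r.hand_in(): hands the job in; it is judged then, once.
Trained networks look in a picture, given as the dict that the camera call returned (one of the last four; its "shot" number tells which), for a name from the list of things; names that differ only in an ending like _2 or _b are one class to them, and where a whole thing is asked for, a point or a joint stands for the part that bears it (a point fixed in the world has none). Each returns a list of dicts, best first, with "score" (0 to 1); they miss things now and then, are a little off and sometimes report something else, mostly with a low value. They report only what shows in the picture. A call takes as long as a camera call. They do not tell look-alikes from the thing itself.
- r.spot_in(picture, target): "xy" ([column, row] in pixels, amid what is visible of it).
- r.regions_of(picture, target): "pixels" (400x640 bool, what is visible of it) and "xy" ([column, row] in pixels, amid what is visible of it).
- r.landmark_of(picture, target): "xy" ([column, row] in pixels: a listed point, or the origin of a listed thing).
The state is a dict: "time": time; "joint_pos": joint angles; "qd": joint speeds; "joint_efforts": joint torques, N m; "tool_pos": TCP position; "tcp_rot": TCP orientation; "ft_force": force on the tool from outside, world axes, zero at the start; "wrist_torque": the same for the moment, N m; "finger_gap": finger opening in mm; "grip_force": force on a finger pad.
Only numpy, scipy, OpenCV 4.12 (cv2) and the standard library are available. Lean on these libraries where they do the work, as an engineer would, in place of code of your own. Each camera call takes 0.05 s, during which the arm holds its last target. There are 200 camera calls.

## Working session

There is one attempt and no reset: what is moved stays moved. The work goes in short steps, Python scripts to look and compute and a tool call to move; the robot and the scene stay as the last step left them, time stands still between calls to the robot, and variables do not carry over. Pictures are saved under pics/ and viewed, at most 10 in all, crops included, and the job is handed in when it is done.

Besides the shell and the picture viewer there is one more tool, called after "Request:" as name(argument=value, ...), one argument or row to a line, values as JSON. carry_out: Moves the arm, as the interface text tells. Its arguments: {"type":"object","properties":{"commands":{"type":"array","items":{"type":"object","properties":{"jaw":{"type":"number"},"translation":{"type":"array","items":{"type":"number"}},"spin":{"type":"number"}}}},"squeeze":{"type":"number"}},"required":["commands"]}

```bash
mkdir -p pics; ls; cat > h.py <<'E'
import numpy as np, cv2
from bench import r
def ray(p,xy):
    K=np.array(p["K"]);T=np.array(p["extrinsics"])
    d=T[:3,:3]@np.linalg.solve(K,[xy[0],xy[1],1]); return T[:3,3],d
def onz(p,xy,z):
    o,d=ray(p,xy); return o+d*(z-o[2])/d[2]
def proj(p,P):
    K=np.array(p["K"]);T=np.array(p["extrinsics"])
    c=T[:3,:3].T@(np.array(P)-T[:3,3]); q=K@c; return q[:2]/q[2]
def tri(p,a,q,b):
    o1,d1=ray(p,a);o2,d2=ray(q,b)
    A=np.stack([d1,-d2],1);s=np.linalg.lstsq(A,o2-o1,rcond=None)[0]
    x,y=o1+d1*s[0],o2+d2*s[1]; return (x+y)/2,np.linalg.norm(x-y)
E
python3 - <<'E'
from h import *
t=r.snapshot("top");s=r.snapshot("side")
cv2.imwrite("pics/t0.png",t["pixels"]);cv2.imwrite("pics/s0.png",s["pixels"])
np.set_printoptions(precision=1,suppress=True)
for n,p in(("top",t),("side",s)):
    print(n,np.array(p["extrinsics"]))
    for k in["round_form","hook_tip","hook_arm","rack","round_form_centre","small_form"]:
        print(k,[(np.round(d["xy"],1),round(d["score"],2)) for d in r.landmark_of(p,k)[:3]])
s=r.sense();print(s)
E
```

```text
pics
top [[  -0.    -1.     0.2  198.5]
 [  -1.     0.     0.    -9. ]
 [  -0.    -0.2   -1.  1694.2]
 [   0.     0.     0.     1. ]]
round_form [(array([327.2, 189.4]), 0.95), (array([440.7, 275.9]), 0.83)]
hook_tip [(array([327.4, 146.1]), 0.6)]
hook_arm [(array([286.8, 139. ]), 0.57)]
rack [(array([288.2, 154.1]), 0.89)]
round_form_centre [(array([440. , 276.7]), 0.72), (array([329.8, 189.8]), 0.7)]
small_form [(array([389.7, 189.1]), 0.83)]
side [[  -1.    -0.2    0.2  227.4]
 [  -0.2    0.6   -0.8 1045.6]
 [   0.    -0.8   -0.6 1073.4]
 [   0.     0.     0.     1. ]]
round_form [(array([313.1, 245.5]), 0.94), (array([406.4, 194.5]), 0.7), (array([268. , 208.3]), 0.7)]
hook_tip [(array([279.6, 187.8]), 0.6), (array([313.4, 245.7]), 0.32)]
hook_arm [(array([257.6, 204.9]), 0.67), (array([331.9, 303.7]), 0.18)]
rack [(array([268.7, 209.1]), 0.72), (array([258.1, 262.7]), 0.66), (array([311.5, 247.2]), 0.33)]
round_form_centre [(array([311., 242.]), 0.97)]
small_form [(array([323.2, 210.7]), 0.78)]
{'time': 0.7, 'joint_pos': array([68.5,  7.5, 85.3,  0. , 87.3, -4.9]), 'qd': array([-0. ,  0.1,  0. , -0. ,  0.2,  0.1]), 'joint_efforts': array([ -0. , -56.9, -50.1,  -0. ,   0. ,   0. ]), 'tool_pos': array([171.4, 575. , 231.3]), 'tcp_rot': array([180. ,  -0. , 163.4]), 'ft_force': array([-0.1, -0.1, -0.6]), 'wrist_torque': array([ 0., -0.,  0.]), 'grip_force': 0.0, 'finger_gap': 85.47496749052321}
```

View pics/t0.png

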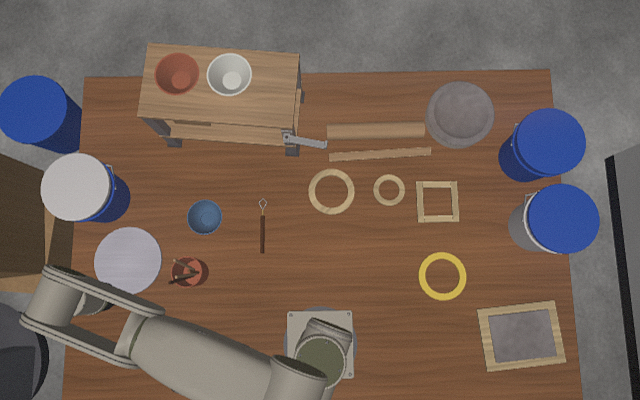

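View pics/s0.png

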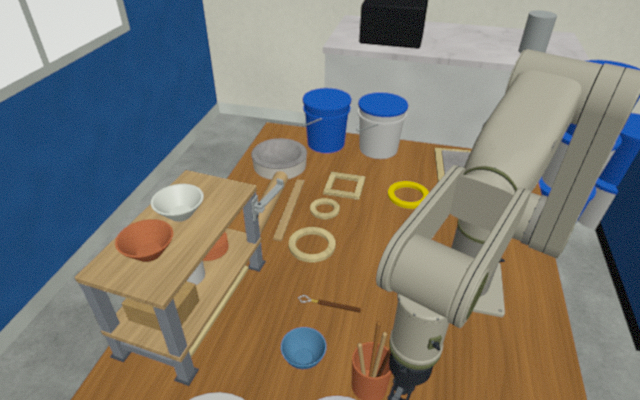

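The large wooden ring is at top-view (331,191). The small wooden ring at (389,190) and the yellow look-alike at (442,276) are not the one meant. The folded hook runs from its pin at (287,138) to its tip at (327,145). Next I confirm this in a crop and measure.

```bash
python3 - <<'E'
from h import *
np.set_printoptions(precision=1,suppress=True)
t=r.snapshot("top");s=r.snapshot("side")
a=cv2.resize(t["pixels"][110:225,265:415],None,fx=5,fy=5,interpolation=cv2.INTER_CUBIC)
cv2.imwrite("pics/c1.png",a)
g=lambda p,k:r.landmark_of(p,k)
for k,z in(("hook_arm",255),("hook_tip",255),("rack",0)):
    u=g(t,k)[0]["xy"];print(k,"top",onz(t,u,z)); 
    for d in g(s,k)[:2]: print("  side",onz(s,d["xy"],z),"tri",tri(t,u,s,d["xy"]))
# hook mask
for p,n in((t,"top"),(s,"side")):
    m=r.regions_of(p,"hook_arm")
    if m:
        rr=cv2.minAreaRect(np.argwhere(m[0]["pixels"])[:,::-1].astype(np.float32));
        print(n,m[0]["score"],m[0]["pixels"].sum(),[onz(p,c,255) for c in cv2.boxPoints(rr)])
    for d in r.regions_of(p,"round_form")[:3]:
        w=np.array([onz(p,c,14)[:2] for c in np.argwhere(d["pixels"])[:,::-1]],np.float32)
        (c,rad)=cv2.minEnclosingCircle(w);print(n,"ring",d["score"],d["xy"],c,rad)
print(r.grasp_offset)
E
```

```text
hook_arm top [632.7  93.5 255. ]
  side [645.3  70.2 255. ] tri (array([631.4,  92.9, 273.3]), np.float64(8.251640945068692))
  side [449.6 194.2 255. ] tri (array([559.2,  98.5, 190.8]), np.float64(177.92502888085613))
hook_tip top [602.2 -28.1 255. ]
  side [611.  -31.1 255. ] tri (array([605.8, -27.6, 257. ]), np.float64(7.96980132897761))
  side [353.2 385.3 255. ] tri (array([ 566.7,  -10.4, -166.9]), np.float64(299.75942087823853))
rack top [655.5  98.7   0. ]
  side [664.   83.8   0. ] tri (array([654.4,  98.2,  15.7]), np.float64(6.143797150336783))
top 0.82 265 [array([611. ,  81.1, 255. ]), array([639.2,  77.3, 255. ]), array([621.7, -35.5, 255. ]), array([593.6, -31.4, 255. ])]
top ring 0.85 [313.6, 185.2] (511.8968505859375, -46.90452575683594) 80.62649536132812
top ring 0.63 [433.5, 291.3] (216.80467224121094, -412.4919738769531) 82.42913055419922
top ring 0.41 [310.4, 138.6] (692.3173217773438, 26.59714698791504) 68.38844299316406
side 0.78 220 [array([639.8,  68. , 255. ]), array([628.1, -65.1, 255. ]), array([595.5, -42.1, 255. ]), array([609.2,  87.3, 255. ])]
side ring 0.72 [402.3, 186.0] (227.5771484375, -409.63006591796875) 91.32598876953125
side ring 0.6 [312.7, 255.2] (512.739501953125, -44.79313278198242) 87.96942901611328
18.700000000000003
```

View pics/c1.png

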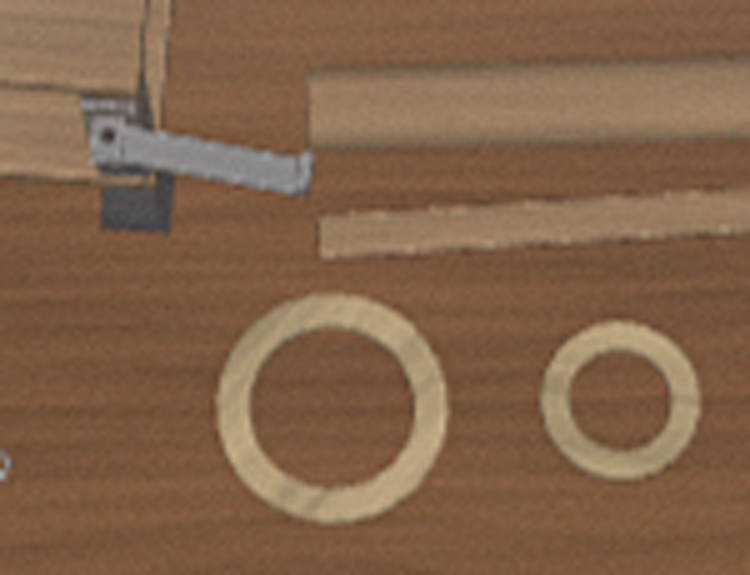

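Request:
carry_out(
  commands=[
    {"translation": [-0.01, -0.01, -0.03], "jaw": 0},
    {"translation": [-0.02, -0.015, -0.03]},
    {"translation": [-0.025, -0.018, -0.02]},
    {"translation": [-0.025, -0.018, -0.02]},
    {"translation": [-0.03, -0.02, 0]},
    {"translation": [-0.03, -0.02, 0]},
    {"translation": [-0.03, -0.02, 0]},
    {"translation": [-0.03, -0.02, 0]},
  ],
)

```text
invalid input
```

Request:
carry_out(
  commands=[
    {"translation": [-0.03, -0.02, 0], "jaw": 0},
    {"translation": [-0.03, -0.02, 0]},
    {"translation": [-0.03, -0.02, 0]},
    {"translation": [-0.03, -0.02, 0]},
    {"translation": [-0.03, -0.02, 0]},
    {"translation": [-0.03, -0.02, 0]},
    {"translation": [-0.03, -0.02, 0]},
    {"translation": [-0.03, -0.02, 0]},
  ],
)

```text
invalid input
```

Request:
carry_out(
  commands=[
    {"translation": [-0.01, -0.01, -0.03], "spin": 0, "jaw": 0},
    {"translation": [-0.02, -0.015, -0.03], "spin": 0, "jaw": 0},
    {"translation": [-0.025, -0.018, -0.02], "spin": 0, "jaw": 0},
    {"translation": [-0.025, -0.018, -0.02], "spin": 0, "jaw": 0},
    {"translation": [-0.03, -0.02, 0], "spin": 0, "jaw": 0},
    {"translation": [-0.03, -0.02, 0], "spin": 0, "jaw": 0},
    {"translation": [-0.03, -0.02, 0], "spin": 0, "jaw": 0},
    {"translation": [-0.03, -0.02, 0], "spin": 0, "jaw": 0},
  ],
)

```text
time: 1.97
tool_pos: [323.5, 381.4, 331.7]
tcp_rot: [180.0, 0.0, 163.4]
ft_force: [-0.3, 0.1, -0.1]
finger_gap: -0.0
grip_force: 0.0
```

Request:
carry_out(
  commands=[
    {"translation": [-0.028, -0.021, 0], "spin": 0, "jaw": 0},
    {"translation": [-0.028, -0.021, 0], "spin": 0, "jaw": 0},
    {"translation": [-0.028, -0.021, 0], "spin": 0, "jaw": 0},
    {"translation": [-0.028, -0.021, 0], "spin": 0, "jaw": 0},
    {"translation": [-0.028, -0.021, 0], "spin": 0, "jaw": 0},
    {"translation": [-0.028, -0.021, 0], "spin": 0, "jaw": 0},
    {"translation": [-0.028, -0.021, 0], "spin": 0, "jaw": 0},
    {"translation": [-0.028, -0.021, 0], "spin": 0, "jaw": 0},
  ],
)

```text
time: 2.63
tool_pos: [490.2, 156.1, 331.5]
tcp_rot: [180.0, 0.0, 163.4]
ft_force: [-0.2, 0.1, 0.1]
finger_gap: -0.1
grip_force: 0.0
```

Request:
carry_out(
  commands=[
    {"translation": [-0.025, -0.02, 0], "spin": 0, "jaw": 0},
    {"translation": [-0.025, -0.02, 0], "spin": 0, "jaw": 0},
    {"translation": [-0.025, -0.02, 0], "spin": 0, "jaw": 0},
    {"translation": [-0.025, -0.02, 0], "spin": -0.033, "jaw": 0},
    {"translation": [-0.025, -0.02, 0], "spin": -0.033, "jaw": 0},
    {"translation": [-0.02, -0.016, 0], "spin": -0.033, "jaw": 0},
    {"translation": [-0.007, -0.012, 0], "spin": -0.033, "jaw": 0},
    {"translation": [0, 0, 0], "spin": 0, "jaw": 0},
  ],
)

```text
time: 3.3
tool_pos: [602.8, -9.4, 330.5]
tcp_rot: [-179.9, -0.0, 170.9]
ft_force: [-0.4, -0.3, -0.2]
finger_gap: 0.0
grip_force: 0.0
```

```bash
python3 - <<'E'
from h import *
np.set_printoptions(precision=1,suppress=True)
w=r.snapshot("wrist");s=r.sense();print(s["tool_pos"],s["tcp_rot"],np.array(w["extrinsics"]))
cv2.imwrite("pics/w1.png",w["pixels"])
for k in("hook_arm","hook_tip"):
    for d in r.landmark_of(w,k)[:2]: print(k,d,onz(w,d["xy"],255))
E
```

```text
[602.3  -7.7 330.7] [-180.    -0.1  170.8] [[  0.2   0.9   0.3 527.3]
 [  1.   -0.2  -0.    2.5]
 [ -0.    0.3  -1.  473.4]
 [  0.    0.    0.    1. ]]
hook_arm {'xy': [451.7, 220.1], 'score': 0.55} [631.1  87.6 255. ]
hook_tip {'xy': [297.0, 215.0], 'score': 0.67} [608.4 -28.3 255. ]
```

View pics/w1.png

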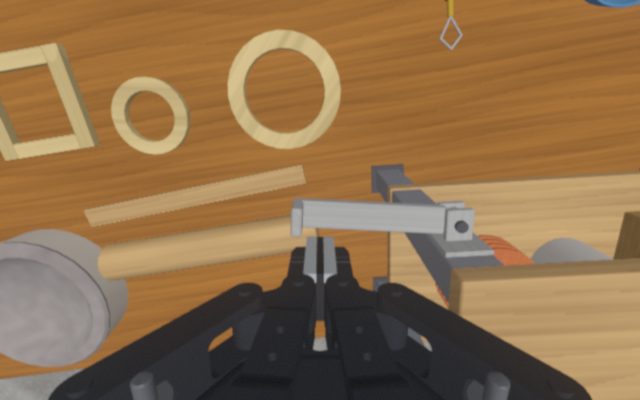

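The wrist view shows the hook's pin at (461,225) and tip at (297,215). The fingers are above it, and the air behind the strap is free.

Request:
carry_out(
  commands=[
    {"translation": [-0.015, 0.001, 0], "spin": 0, "jaw": 0},
    {"translation": [-0.015, 0.002, 0], "spin": 0, "jaw": 0},
    {"translation": [-0.014, 0.002, 0], "spin": 0, "jaw": 0},
    {"translation": [0, 0, 0.025], "spin": 0, "jaw": 0},
    {"translation": [0, 0, 0.025], "spin": 0, "jaw": 0},
    {"translation": [0, 0, 0.025], "spin": 0, "jaw": 0},
    {"translation": [0, 0, 0.02], "spin": 0, "jaw": 0},
    {"translation": [0, 0, 0], "spin": 0, "jaw": 0},
  ],
)

```text
time: 4.12
tool_pos: [643.4, -6.7, 230.7]
tcp_rot: [-180.0, -0.5, 171.0]
ft_force: [-1.2, 0.4, -0.9]
finger_gap: -0.2
grip_force: 0.0
```

Request:
carry_out(
  commands=[
    {"translation": [0.004, 0, 0], "spin": 0, "jaw": 0},
    {"translation": [0.004, 0, 0], "spin": 0, "jaw": 0},
    {"translation": [0.0057, -0.0015, 0], "spin": 0.06, "jaw": 0},
    {"translation": [0.0057, -0.0015, 0], "spin": 0.06, "jaw": 0},
    {"translation": [0.0057, -0.0015, 0], "spin": 0.06, "jaw": 0},
    {"translation": [0.0057, -0.0015, 0], "spin": 0.06, "jaw": 0},
    {"translation": [0.0057, -0.0015, 0], "spin": 0.06, "jaw": 0},
    {"translation": [0.0057, -0.0015, 0], "spin": 0.06, "jaw": 0},
  ],
)

```text
time: 4.78
tool_pos: [604.4, -5.0, 239.7]
tcp_rot: [179.9, 0.3, 150.2]
ft_force: [2.8, 0.5, -0.3]
finger_gap: -0.0
grip_force: 1.1
```

Request:
carry_out(
  commands=[
    {"translation": [0.0058, -0.0013, 0], "spin": 0.06, "jaw": 0},
    {"translation": [0.0058, -0.0013, 0], "spin": 0.06, "jaw": 0},
    {"translation": [0.0058, -0.0013, 0], "spin": 0.06, "jaw": 0},
    {"translation": [0.0058, -0.0013, 0], "spin": 0.06, "jaw": 0},
    {"translation": [0.0058, -0.0013, 0], "spin": 0.06, "jaw": 0},
    {"translation": [0.0058, -0.0013, 0], "spin": 0.06, "jaw": 0},
    {"translation": [0.0058, -0.0013, 0], "spin": 0.06, "jaw": 0},
    {"translation": [0.0058, -0.0013, 0], "spin": 0.06, "jaw": 0},
  ],
)

```text
time: 5.45
tool_pos: [563.3, 17.7, 239.7]
tcp_rot: [179.7, 0.2, 122.7]
ft_force: [2.2, 0.2, -0.8]
finger_gap: 0.2
grip_force: 1.1
```

Request:
carry_out(
  commands=[
    {"translation": [0.0038, -0.0009, 0], "spin": 0.04, "jaw": 0},
    {"translation": [0.0038, -0.0009, 0], "spin": 0.04, "jaw": 0},
    {"translation": [0.0038, -0.0009, 0], "spin": 0.04, "jaw": 0},
    {"translation": [0.0038, -0.0009, 0], "spin": 0.04, "jaw": 0},
    {"translation": [0.0038, -0.0009, 0], "spin": 0.04, "jaw": 0},
    {"translation": [0.0038, -0.0009, 0], "spin": 0.04, "jaw": 0},
    {"translation": [0.0038, -0.0009, 0], "spin": 0.04, "jaw": 0},
    {"translation": [0, 0, 0], "spin": 0, "jaw": 0},
  ],
)

```text
time: 6.12
tool_pos: [545.7, 39.2, 239.5]
tcp_rot: [179.7, 0.1, 106.7]
ft_force: [0.5, 1.0, 0.7]
finger_gap: -0.1
grip_force: 0.0
```

```bash
python3 - <<'E'
from h import *
np.set_printoptions(precision=1,suppress=True)
t=r.snapshot("top");s=r.sense();print(s["tool_pos"],s["tcp_rot"],s["ft_force"])
for p,n in((t,"top"),(r.snapshot("wrist"),"wrist")):
  for k,z in(("hook_arm",255),("hook_tip",255),("rack",0)):
    for d in r.landmark_of(p,k)[:2]: print(n,k,d["score"],onz(p,d["xy"],z))
# rack yaw from long edges in top image
g=cv2.cvtColor(t["pixels"][35:155,130:305],cv2.COLOR_BGR2GRAY)
for l in cv2.createLineSegmentDetector().detect(g)[0][:,0]:
    if np.hypot(l[2]-l[0],l[3]-l[1])>50: print(l+[130,35,130,35],np.degrees(np.arctan2(l[3]-l[1],l[2]-l[0])))
E
```

```text
[545.6  39.  239. ] [179.8   0.1 106.9] [-0.1  0.1 -0.3]
top hook_tip 0.45 [513.3  50.9 255. ]
wrist hook_tip 0.86 [518.1  52.2 255. ]
wrist rack 0.67 [660.   90.3   0. ]
[164.4 136.4 265.7 143.8] 4.173003
[136.9 116.3 265.7 125.1] 3.9256113
[265.8 127.9 213.1 123.4] -175.11308
[255.6  50.  150.7  42.6] -175.97713
```

Request:
carry_out(
  commands=[
    {"translation": [0.0029, -0.0007, 0], "spin": 0.03, "jaw": 0},
    {"translation": [0.0029, -0.0007, 0], "spin": 0.03, "jaw": 0},
    {"translation": [0.0029, -0.0007, 0], "spin": 0.03, "jaw": 0},
    {"translation": [0.0029, -0.0007, 0], "spin": 0.03, "jaw": 0},
    {"translation": [0.0029, -0.0007, 0], "spin": 0.03, "jaw": 0},
    {"translation": [0.0029, -0.0007, 0], "spin": 0.03, "jaw": 0},
    {"translation": [0.0029, -0.0007, 0], "spin": 0.03, "jaw": 0},
    {"translation": [0.0029, -0.0007, 0], "spin": 0.03, "jaw": 0},
  ],
)

```text
time: 7.18
tool_pos: [535.0, 60.0, 236.2]
tcp_rot: [-180.0, 0.0, 92.9]
ft_force: [0.3, -2.1, 1.6]
finger_gap: -0.1
grip_force: 1.0
```

Request:
carry_out(
  commands=[
    {"translation": [0.0015, -0.0003, 0], "spin": 0.015, "jaw": 0},
    {"translation": [0.0015, -0.0003, 0], "spin": 0.015, "jaw": 0},
    {"translation": [0.0015, -0.0003, 0], "spin": 0.015, "jaw": 0},
    {"translation": [0.0015, -0.0003, 0], "spin": 0.015, "jaw": 0},
    {"translation": [0.0015, -0.0003, 0], "spin": 0.015, "jaw": 0},
    {"translation": [0, 0, 0], "spin": 0, "jaw": 0},
    {"translation": [0, 0, 0], "spin": 0, "jaw": 0},
    {"translation": [0, 0, 0], "spin": 0, "jaw": 0},
  ],
)

```text
time: 7.85
tool_pos: [533.4, 68.0, 236.2]
tcp_rot: [180.0, -0.0, 88.8]
ft_force: [0.0, 0.1, -0.5]
finger_gap: -0.1
grip_force: 0.2
```

Request:
carry_out(
  commands=[
    {"translation": [0.001, -0.0002, 0], "spin": 0.01, "jaw": 0},
    {"translation": [0.001, -0.0002, 0], "spin": 0.01, "jaw": 0},
    {"translation": [0.001, -0.0002, 0], "spin": 0.01, "jaw": 0},
    {"translation": [0.001, 0, 0], "spin": 0.01, "jaw": 0},
    {"translation": [0.001, 0, 0], "spin": 0.01, "jaw": 0},
    {"translation": [0.001, 0, 0], "spin": 0.01, "jaw": 0},
    {"translation": [0.0005, 0, 0], "spin": 0, "jaw": 0},
    {"translation": [0.0005, 0, 0], "spin": 0, "jaw": 0},
  ],
)

```text
time: 8.52
tool_pos: [533.1, 74.9, 236.3]
tcp_rot: [-180.0, 0.0, 85.3]
ft_force: [-1.2, -2.3, 0.2]
finger_gap: 0.1
grip_force: 1.1
```

Request:
carry_out(
  commands=[
    {"translation": [0.0005, 0, 0], "spin": 0, "jaw": 0},
    {"translation": [0.0005, 0, 0], "spin": 0, "jaw": 0},
    {"translation": [0.0005, 0, 0], "spin": 0, "jaw": 0},
    {"translation": [0.0005, 0, 0], "spin": 0, "jaw": 0},
    {"translation": [0.0005, 0, 0], "spin": 0, "jaw": 0},
    {"translation": [0.0005, 0, 0], "spin": 0, "jaw": 0},
    {"translation": [0.0005, 0, 0], "spin": 0, "jaw": 0},
    {"translation": [0.0005, 0, 0], "spin": 0, "jaw": 0},
  ],
)

```text
time: 9.18
tool_pos: [533.4, 78.7, 236.3]
tcp_rot: [-180.0, 0.0, 85.3]
ft_force: [-1.8, -5.1, 0.3]
finger_gap: 0.4
grip_force: 2.8
```

Request:
carry_out(
  commands=[
    {"translation": [0.0003, 0, 0], "spin": 0, "jaw": 0},
    {"translation": [0.0003, 0, 0], "spin": 0, "jaw": 0},
    {"translation": [0.0003, 0, 0], "spin": 0, "jaw": 0},
    {"translation": [0.0003, 0, 0], "spin": 0, "jaw": 0},
    {"translation": [0, 0, 0], "spin": 0, "jaw": 0},
    {"translation": [0, 0, 0], "spin": 0, "jaw": 0},
    {"translation": [0, 0, 0], "spin": 0, "jaw": 0},
    {"translation": [0, 0, 0], "spin": 0, "jaw": 0},
  ],
)

```text
time: 9.85
tool_pos: [533.4, 78.8, 236.3]
tcp_rot: [-180.0, 0.1, 85.3]
ft_force: [-3.4, -7.6, 0.9]
finger_gap: -0.2
grip_force: 4.2
```

The tool stopped at y = 78.8 while the commanded pose advanced 1.2 mm and the force rose to 7.6 N. The hook is at its stop. I back off and go to the ring.

Request:
carry_out(
  commands=[
    {"translation": [-0.01, 0, 0], "spin": 0, "jaw": 0},
    {"translation": [-0.02, 0, 0], "spin": 0, "jaw": 0},
    {"translation": [-0.03, 0, 0], "spin": 0, "jaw": 0},
    {"translation": [-0.03, 0, -0.02], "spin": -0.12, "jaw": 0},
    {"translation": [-0.03, 0, -0.02], "spin": -0.12, "jaw": 0},
    {"translation": [-0.03, 0, -0.02], "spin": -0.12, "jaw": 0},
    {"translation": [0, 0, 0], "spin": -0.12, "jaw": 0},
    {"translation": [0, 0, 0], "spin": -0.12, "jaw": 0},
  ],
)

```text
time: 10.52
tool_pos: [533.3, -71.4, 298.5]
tcp_rot: [179.8, 0.1, 119.9]
ft_force: [-0.8, 0.4, -0.3]
finger_gap: -0.1
grip_force: 0.0
```

Request:
carry_out(
  commands=[
    {"translation": [0, 0, 0], "spin": -0.12, "jaw": 0.05},
    {"translation": [0, 0, 0], "spin": -0.12, "jaw": 0.05},
    {"translation": [0, 0, 0], "spin": -0.12, "jaw": 0.05},
    {"translation": [0, 0, 0], "spin": -0.12, "jaw": 0.05},
    {"translation": [0, 0, 0], "spin": -0.12, "jaw": 0.05},
    {"translation": [0, 0, 0], "spin": -0.12, "jaw": 0.05},
    {"translation": [0, 0, 0], "spin": -0.12, "jaw": 0.05},
    {"translation": [0, 0, 0], "spin": -0.12, "jaw": 0.05},
  ],
)

```text
time: 11.18
tool_pos: [532.4, -69.3, 296.6]
tcp_rot: [180.0, 0.1, 175.0]
ft_force: [-0.3, -0.0, -0.1]
finger_gap: 50.5
grip_force: 0.0
```

```bash
python3 - <<'E'
from h import *
np.set_printoptions(precision=1,suppress=True)
w=r.snapshot("wrist");t=r.snapshot("top");s=r.sense();print(s["tool_pos"],s["tcp_rot"],s["finger_gap"])
cv2.imwrite("pics/w2.png",np.vstack([cv2.resize(w["pixels"],(480,300)),cv2.resize(t["pixels"][90:215,250:450],(480,300))]))
for p,n in((t,"top"),(w,"wrist")):
  for k,z in(("hook_arm",255),("hook_tip",255),("round_form_centre",7),("round_form",0)):
    for d in r.landmark_of(p,k)[:2]: print(n,k,round(d["score"],2),np.round(d["xy"],0),onz(p,d["xy"],z))
  for d in r.regions_of(p,"round_form")[:3]:
    w_=np.array([onz(p,c,14)[:2] for c in np.argwhere(d["pixels"])[:,::-1]],np.float32)
    print(n,"ring",d["score"],d["xy"],cv2.minEnclosingCircle(w_))
  m=r.regions_of(p,"hook_arm")
  if m:
    rr=cv2.minAreaRect(np.argwhere(m[0]["pixels"])[:,::-1].astype(np.float32)); print(n,[onz(p,c,255)[:2] for c in cv2.boxPoints(rr)])
E
```

```text
[532.3 -69.3 296.5] [180.    0.1 174.8] 50.02475480079486
top hook_arm 0.84 [286. 140.] [623.3  90.5 255. ]
top hook_arm 0.72 [374. 135.] [ 636.6 -177.1  255. ]
top hook_tip 0.62 [284. 180.] [501.3  97.2 255. ]
top round_form_centre 0.78 [442. 276.] [ 215.2 -418.1    7. ]
top round_form_centre 0.63 [326. 192.] [508.5 -32.1   7. ]
top round_form 0.89 [327. 194.] [503.7 -34.5   0. ]
top round_form 0.58 [442. 278.] [ 209. -417.    0.]
top ring 0.97 [424.0, 271.8] ((215.1504364013672, -411.5820007324219), 85.2077407836914)
top ring 0.94 [339.6, 178.5] ((513.0734252929688, -48.89628219604492), 80.92272186279297)
top [array([511. , 112.4]), array([620.2, 101.5]), array([617.6,  79.7]), array([508.5,  90.8])]
wrist hook_arm 0.73 [548. 330.] [631.5  88.7 255. ]
wrist hook_tip 0.65 [597. 169.] [512.1 102.5 255. ]
wrist ring 0.71 [373.2, 131.4] ((510.40252685546875, -47.85284423828125), 81.25057983398438)
wrist [array([631.6,  73. ]), array([499.9,  86.5]), array([514.8, 130. ]), array([652.7, 125.8])]
```

View pics/w2.png

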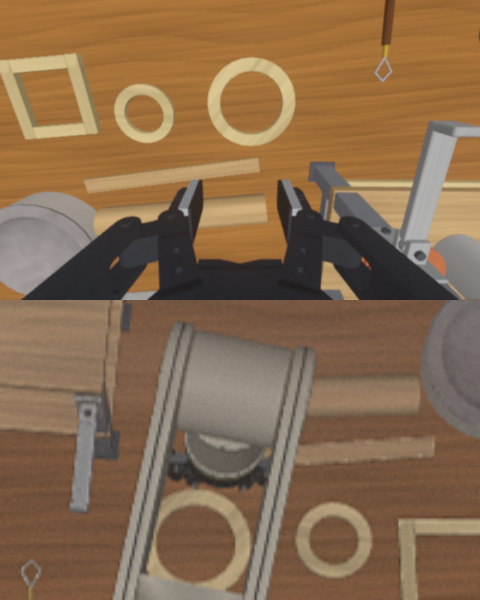

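Request:
carry_out(
  commands=[
    {"translation": [0.007, -0.014, 0.02], "spin": 0, "jaw": 0.05},
    {"translation": [0.008, -0.018, 0.035], "spin": 0, "jaw": 0.05},
    {"translation": [0.008, -0.018, 0.036], "spin": 0, "jaw": 0.05},
    {"translation": [0, 0, 0.04], "spin": 0, "jaw": 0.05},
    {"translation": [0, 0, 0.04], "spin": 0, "jaw": 0.05},
    {"translation": [0, 0, 0.04], "spin": 0, "jaw": 0.05},
    {"translation": [0, 0, 0.03], "spin": 0, "jaw": 0.05},
    {"translation": [0, 0, 0.01], "spin": 0, "jaw": 0.05},
  ],
)

```text
time: 12.55
tool_pos: [500.5, -115.7, 39.7]
tcp_rot: [179.9, -0.5, 174.7]
ft_force: [-1.1, 0.6, -0.5]
finger_gap: 49.8
grip_force: 0.0
```

```bash
python3 - <<'E'
from h import *
np.set_printoptions(precision=1,suppress=True)
w=r.snapshot("wrist");s=r.sense();print(s["tool_pos"],s["tcp_rot"],s["finger_gap"])
cv2.imwrite("pics/w3.png",w["pixels"])
for d in r.regions_of(w,"round_form")[:2]:
    w_=np.array([onz(w,c,14)[:2] for c in np.argwhere(d["pixels"])[:,::-1]],np.float32)
    print("ring",d["score"],d["xy"],cv2.minEnclosingCircle(w_))
E
```

```text
[ 500.8 -115.7   40.2] [179.9  -0.5 174.7] 50.26846253125562
ring 0.73 [459.8, 143.8] ((510.2354431152344, -47.718605041503906), 81.11141967773438)
```

View pics/w3.png

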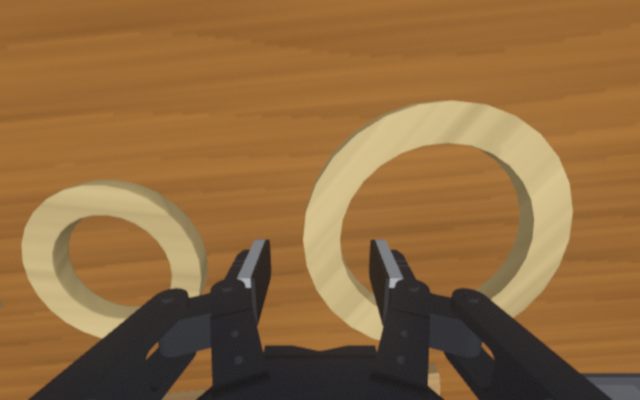

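Request:
carry_out(
  commands=[
    {"translation": [-0.003, -0.001, 0.01], "spin": 0, "jaw": 0.05},
    {"translation": [0, 0, 0.01], "spin": 0, "jaw": 0.05},
    {"translation": [0, 0, 0.005], "spin": 0, "jaw": 0.05},
    {"translation": [0, 0, 0.005], "spin": 0, "jaw": 0.05},
    {"translation": [0, 0, 0], "spin": 0, "jaw": 0.05},
    {"translation": [0, 0, 0], "spin": 0, "jaw": 0.05},
    {"translation": [0, 0, 0], "spin": 0, "jaw": 0.05},
    {"translation": [0, 0, 0], "spin": 0, "jaw": 0.05},
  ],
)

```text
time: 13.32
tool_pos: [507.8, -118.4, 15.8]
tcp_rot: [-180.0, 0.1, 174.7]
ft_force: [-0.8, -0.9, -0.3]
finger_gap: 49.8
grip_force: 0.0
```

Request:
carry_out(
  commands=[
    {"translation": [0.004, 0.002, 0.006], "spin": 0, "jaw": 0.05},
    {"translation": [0, 0, 0.006], "spin": 0, "jaw": 0.05},
    {"translation": [0, 0, 0], "spin": 0, "jaw": 0.05},
    {"translation": [0, 0, 0], "spin": 0, "jaw": 0.03},
    {"translation": [0, 0, 0], "spin": 0, "jaw": 0.02},
    {"translation": [0, 0, 0], "spin": 0, "jaw": 0.01},
    {"translation": [0, 0, 0], "spin": 0, "jaw": 0.005},
    {"translation": [0, 0, 0], "spin": 0, "jaw": 0.005},
  ],
  squeeze=25,
)

```text
time: 13.98
tool_pos: [503.7, -116.0, 3.4]
tcp_rot: [-180.0, 0.0, 174.7]
ft_force: [-0.7, 0.0, -1.2]
finger_gap: 22.1
grip_force: 24.3
```

Request:
carry_out(
  commands=[
    {"translation": [0, 0, 0], "spin": 0, "jaw": 0.005},
    {"translation": [0, 0, -0.01], "spin": 0, "jaw": 0.005},
    {"translation": [0, 0, -0.02], "spin": 0, "jaw": 0.005},
    {"translation": [0, 0, -0.03], "spin": 0, "jaw": 0.005},
    {"translation": [0, 0, -0.03], "spin": 0, "jaw": 0.005},
    {"translation": [0, 0, -0.03], "spin": 0, "jaw": 0.005},
    {"translation": [0, 0, -0.03], "spin": 0, "jaw": 0.005},
    {"translation": [0, 0, 0], "spin": 0, "jaw": 0.005},
  ],
)

```text
time: 14.65
tool_pos: [507.4, -117.1, 161.5]
tcp_rot: [-179.9, 0.6, 174.7]
ft_force: [0.9, -0.4, -0.6]
finger_gap: 21.5
grip_force: 24.5
```

Request:
carry_out(
  commands=[
    {"translation": [0, 0, -0.02], "spin": 0, "jaw": 0.005},
    {"translation": [0, 0, -0.03], "spin": 0, "jaw": 0.005},
    {"translation": [0, 0, -0.03], "spin": 0, "jaw": 0.005},
    {"translation": [0, 0, -0.03], "spin": 0, "jaw": 0.005},
    {"translation": [0, 0, -0.03], "spin": 0, "jaw": 0.005},
    {"translation": [0.005, 0.02, -0.01], "spin": 0, "jaw": 0.005},
    {"translation": [0.01, 0.03, 0], "spin": 0, "jaw": 0.005},
    {"translation": [0.01, 0.03, 0], "spin": 0, "jaw": 0.005},
  ],
)

```text
time: 15.32
tool_pos: [486.2, -33.7, 304.9]
tcp_rot: [-180.0, 0.1, 174.6]
ft_force: [0.7, 0.7, -2.3]
finger_gap: 22.1
grip_force: 24.4
```

Request:
carry_out(
  commands=[
    {"translation": [0.012, 0.03, 0], "spin": 0, "jaw": 0.005},
    {"translation": [0, 0.025, 0], "spin": 0, "jaw": 0.005},
    {"translation": [0, 0.014, 0], "spin": 0, "jaw": 0.005},
    {"translation": [0, 0, 0], "spin": 0, "jaw": 0.005},
    {"translation": [0, 0, 0], "spin": 0, "jaw": 0.005},
    {"translation": [0, 0, 0], "spin": 0, "jaw": 0.005},
    {"translation": [0, 0, 0], "spin": 0, "jaw": 0.005},
    {"translation": [0, 0, 0], "spin": 0, "jaw": 0.005},
  ],
)

```text
time: 15.98
tool_pos: [480.6, 35.0, 303.2]
tcp_rot: [-180.0, -0.0, 174.6]
ft_force: [0.8, 0.5, -2.7]
finger_gap: 21.9
grip_force: 24.6
```

```bash
python3 - <<'E'
from h import *
np.set_printoptions(precision=1,suppress=True)
w=r.snapshot("wrist");s=r.snapshot("side");q=r.sense();print(q["tool_pos"],q["tcp_rot"],q["finger_gap"],q["ft_force"])
a=cv2.resize(s["pixels"][130:290,200:400],(600,480))
cv2.imwrite("pics/m4.png",np.vstack([cv2.resize(w["pixels"][:,240:],(400,400))[:,:],cv2.resize(a,(400,200))]) if 0 else w["pixels"])
cv2.imwrite("pics/m4s.png",a)
for p,n in((w,"wrist"),(s,"side")):
  for k,z in(("hook_tip",255),("round_form_centre",q["tool_pos"][2]+4)):
    for d in r.landmark_of(p,k)[:2]: print(n,k,round(d["score"],2),np.round(d["xy"],0),onz(p,d["xy"],z))
E
```

```text
[480.6  35.2 303.2] [-180.    -0.   174.6] 21.56969109139901 [ 1.1 -0.5 -1.5]
wrist hook_tip 0.74 [422. 255.] [514.7 102.8 255. ]
side round_form_centre 0.67 [304. 200.] [495.7  97.3 307.2]
side round_form_centre 0.57 [406. 194.] [225.7  -1.9 307.2]
```

View pics/m4.png

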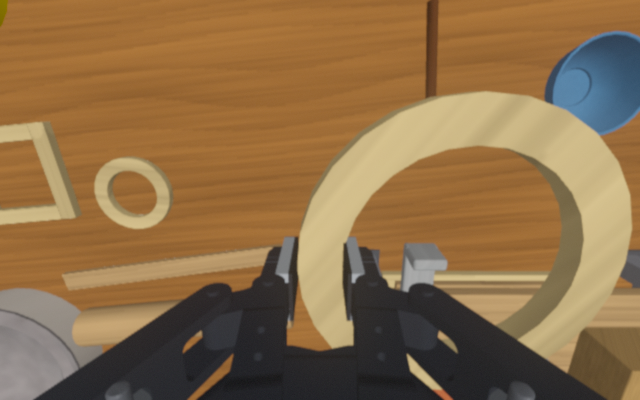

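The ring is held level, and the hook tip at wrist (424,256) shows through its hole. I lower the rack-side rim onto the strap.

Request:
carry_out(
  commands=[
    {"translation": [-0.005, 0, 0.005], "spin": 0, "jaw": 0.005},
    {"translation": [-0.005, 0, 0.01], "spin": 0, "jaw": 0.005},
    {"translation": [0, 0, 0.01], "spin": 0, "jaw": 0.005},
    {"translation": [0, 0, 0.01], "spin": 0, "jaw": 0.005},
    {"translation": [0, 0, 0.006], "spin": 0, "jaw": 0.005},
    {"translation": [0, 0, 0], "spin": 0, "jaw": 0.005},
    {"translation": [0, 0, 0], "spin": 0, "jaw": 0.005},
    {"translation": [0, 0, 0], "spin": 0, "jaw": 0.005},
  ],
  squeeze=20,
)

```text
time: 16.95
tool_pos: [490.6, 35.0, 262.6]
tcp_rot: [180.0, 0.0, 174.7]
ft_force: [1.5, 0.8, -1.9]
finger_gap: 22.0
grip_force: 24.7
```

Request:
carry_out(
  commands=[
    {"translation": [0, 0, 0.002], "spin": 0, "jaw": 0.005},
    {"translation": [0, 0, 0.002], "spin": 0, "jaw": 0.005},
    {"translation": [0, 0, 0.002], "spin": 0, "jaw": 0.005},
    {"translation": [0, 0, 0.002], "spin": 0, "jaw": 0.005},
    {"translation": [0, 0, 0.002], "spin": 0, "jaw": 0.005},
    {"translation": [0, 0, 0.002], "spin": 0, "jaw": 0.005},
    {"translation": [0, 0, 0], "spin": 0, "jaw": 0.005},
    {"translation": [0, 0, 0], "spin": 0, "jaw": 0.005},
  ],
)

```text
time: 17.62
tool_pos: [490.7, 34.9, 250.4]
tcp_rot: [-180.0, 0.0, 174.7]
ft_force: [0.4, -1.5, -0.1]
finger_gap: 21.9
grip_force: 25.3
```

Request:
carry_out(
  commands=[
    {"translation": [0, 0, 0.0028], "spin": 0, "jaw": 0.005},
    {"translation": [0, 0, 0.0028], "spin": 0, "jaw": 0.005},
    {"translation": [-0.0004, 0, 0.0028], "spin": 0, "jaw": 0.005},
    {"translation": [-0.0005, 0, 0.0028], "spin": 0, "jaw": 0.005},
    {"translation": [-0.0006, 0, 0.0028], "spin": 0, "jaw": 0.005},
    {"translation": [-0.0008, 0, 0.0028], "spin": 0, "jaw": 0.005},
    {"translation": [-0.001, 0, 0.0028], "spin": 0, "jaw": 0.005},
    {"translation": [-0.001, 0, 0.0024], "spin": 0, "jaw": 0.005},
  ],
)

```text
time: 18.28
tool_pos: [494.6, 34.7, 227.7]
tcp_rot: [180.0, -0.0, 174.7]
ft_force: [-0.8, -0.6, 2.3]
finger_gap: 21.7
grip_force: 26.9
```

Request:
carry_out(
  commands=[
    {"translation": [-0.001, 0, 0.0022], "spin": 0, "jaw": 0.005},
    {"translation": [-0.001, 0, 0.0022], "spin": 0, "jaw": 0.005},
    {"translation": [-0.0013, 0, 0.0022], "spin": 0, "jaw": 0.005},
    {"translation": [-0.0013, 0, 0.0022], "spin": 0, "jaw": 0.005},
    {"translation": [-0.0015, 0, 0.0022], "spin": 0, "jaw": 0.005},
    {"translation": [-0.0016, 0, 0.0022], "spin": 0, "jaw": 0.005},
    {"translation": [0, 0, 0], "spin": 0, "jaw": 0.005},
    {"translation": [0, 0, 0], "spin": 0, "jaw": 0.005},
  ],
)

```text
time: 18.95
tool_pos: [502.6, 33.9, 215.0]
tcp_rot: [180.0, 0.0, 174.7]
ft_force: [-0.5, 0.4, 0.5]
finger_gap: 21.9
grip_force: 28.1
```

```bash
python3 - <<'E'
from h import *
w=r.snapshot("wrist");s=r.snapshot("side");q=r.sense();print(q["tool_pos"],q["finger_gap"],q["ft_force"],q["grip_force"])
a=cv2.resize(w["pixels"],(560,350));b=cv2.resize(s["pixels"][150:275,220:420],(400,250))
b=cv2.copyMakeBorder(b,0,0,0,160,cv2.BORDER_CONSTANT)
cv2.imwrite("pics/m5.png",np.vstack([a,b]))
E
```

```text
[502.54917277  33.91462515 215.12680254] 21.69829480118836 [-0.15629914  0.04803615  0.31909281] 28.058926489320584
```

View pics/m5.png

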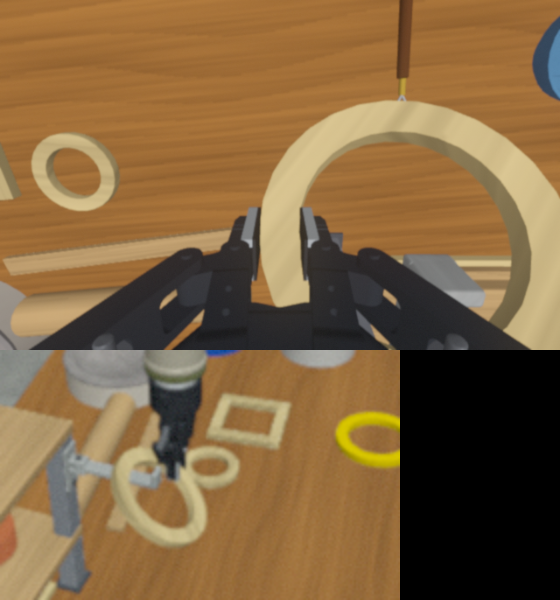

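The side crop shows the ring tilted about 45° with the strap through its hole. I continue turning it to vertical.

Request:
carry_out(
  commands=[
    {"translation": [-0.0018, 0, 0.002], "spin": 0, "jaw": 0.005},
    {"translation": [-0.0018, 0, 0.002], "spin": 0, "jaw": 0.005},
    {"translation": [-0.0018, 0, 0.0018], "spin": 0, "jaw": 0.005},
    {"translation": [-0.0018, 0, 0.0016], "spin": 0, "jaw": 0.005},
    {"translation": [-0.0019, 0, 0.0015], "spin": 0, "jaw": 0.005},
    {"translation": [-0.0019, 0, 0.0014], "spin": 0, "jaw": 0.005},
    {"translation": [-0.002, 0, 0.0013], "spin": 0, "jaw": 0.005},
    {"translation": [-0.002, 0, 0.0012], "spin": 0, "jaw": 0.005},
  ],
)

```text
time: 19.72
tool_pos: [517.6, 32.4, 202.2]
tcp_rot: [-180.0, -0.0, 174.7]
ft_force: [-2.9, -0.3, 3.0]
finger_gap: 21.9
grip_force: 32.6
```

Request:
carry_out(
  commands=[
    {"translation": [-0.002, 0, 0.0012], "spin": 0, "jaw": 0.005},
    {"translation": [-0.002, 0, 0.001], "spin": 0, "jaw": 0.005},
    {"translation": [-0.002, 0, 0.001], "spin": 0, "jaw": 0.005},
    {"translation": [-0.002, 0, 0.0008], "spin": 0, "jaw": 0.005},
    {"translation": [-0.002, 0, 0.0006], "spin": 0, "jaw": 0.005},
    {"translation": [-0.002, 0, 0.0004], "spin": 0, "jaw": 0.005},
    {"translation": [0, 0, 0], "spin": 0, "jaw": 0.005},
    {"translation": [0, 0, 0], "spin": 0, "jaw": 0.005},
  ],
)

```text
time: 20.38
tool_pos: [530.0, 31.3, 197.6]
tcp_rot: [180.0, 0.1, 174.7]
ft_force: [-0.9, -1.5, 5.2]
finger_gap: 22.0
grip_force: 36.0
```

```bash
cat > v.py <<'E'
from h import *
import sys
w=r.snapshot("wrist");s=r.snapshot("side");q=r.sense();print(q["time"],q["tool_pos"],q["finger_gap"],q["ft_force"],q["grip_force"])
a=cv2.resize(w["pixels"],(480,300));b=cv2.resize(s["pixels"][160:260,230:390],(480,300))
cv2.imwrite("pics/%s.png"%sys.argv[1],np.vstack([a,b]))
E
python3 v.py m6
```

```text
20.4833 [529.86216247  31.35511228 197.64259835] 21.730379628617637 [-0.08764431 -0.33931497  4.23262212] 35.908739289297955
```

View pics/m6.png

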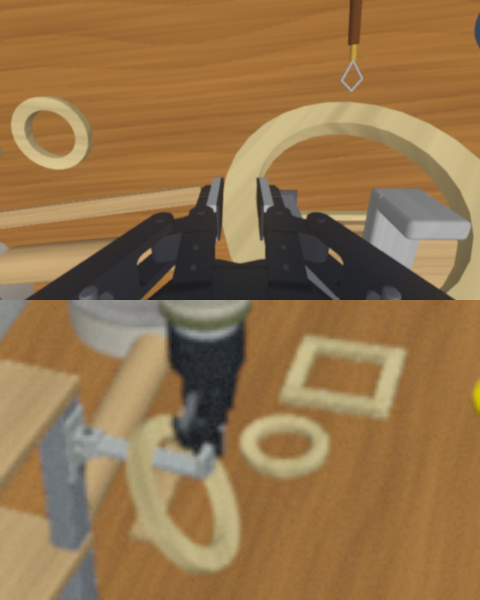

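The ring is now about 65° tilted, hanging over the strap. One more push, then I measure the tilt numerically.

Request:
carry_out(
  commands=[
    {"translation": [-0.002, 0, 0.0006], "spin": 0, "jaw": 0.005},
    {"translation": [-0.002, 0, 0.0006], "spin": 0, "jaw": 0.005},
    {"translation": [-0.002, 0, 0.0006], "spin": 0, "jaw": 0.005},
    {"translation": [-0.002, 0, 0.0006], "spin": 0, "jaw": 0.005},
    {"translation": [-0.002, 0, 0.0004], "spin": 0, "jaw": 0.005},
    {"translation": [-0.002, 0, 0], "spin": 0, "jaw": 0.005},
    {"translation": [0, 0, 0], "spin": 0, "jaw": 0.005},
    {"translation": [0, 0, 0], "spin": 0, "jaw": 0.005},
  ],
)

```text
time: 21.15
tool_pos: [541.6, 30.2, 194.7]
tcp_rot: [-180.0, 0.0, 174.7]
ft_force: [-2.0, -1.4, 4.8]
finger_gap: 21.9
grip_force: 41.1
```

```bash
cat > tilt.py <<'E'
from h import *
np.set_printoptions(precision=1,suppress=True)
h=np.array([-.995,.096,0]);l=np.array([.096,.995,0]);P=np.array([630,90,0])
def ring(p,s,z,th):
    c=P+s*h+[0,0,z]; a=np.cos(th)*h-[0,0,np.sin(th)]; n=np.sin(th)*h+[0,0,np.cos(th)]
    f=np.linspace(0,2*np.pi,72); m=np.zeros((400,640),np.uint8)
    for o in(-7,0,7):
        C=lambda R:np.array([proj(p,c+o*n+R*(np.cos(t)*a+np.sin(t)*l)) for t in f])
        k=np.zeros_like(m); cv2.fillPoly(k,[np.int32(C(80)*16)],1,shift=4); cv2.fillPoly(k,[np.int32(C(58)*16)],0,shift=4); m|=k
    return m>0
def fit(p):
    ms=[d for d in r.regions_of(p,"round_form")]
    best=(0,)
    for d in ms:
        x,y=d["xy"]
        if not(250<x<350): continue
        for s in range(40,160,6):
            for z in(190,198,206):
                for th in range(40,141,5):
                    k=ring(p,s,z,np.radians(th)); i=(k&d["pixels"]).sum()/(k|d["pixels"]).sum()
                    if i>best[0]: best=(round(i,2),s,z,th,d["score"])
    return best
if __name__=="__main__":
    s=r.snapshot("side");q=r.sense();print(q["time"],q["tool_pos"],q["ft_force"],q["grip_force"]);print(fit(s))
E
time python3 tilt.py
```

```text
21.2 [541.6  30.1 194.7] [-0.9 -1.3  6.3] 40.994924811820965
(np.float64(0.48), 82, 206, 65, 0.81)
real	0m21.479s
user	0m19.892s
sys	0m0.131s
```

Request:
carry_out(
  commands=[
    {"translation": [0, 0, -0.0005], "spin": 0, "jaw": 0.005},
    {"translation": [0, 0, 0], "spin": 0, "jaw": 0.025},
    {"translation": [0, 0, 0], "spin": 0, "jaw": 0.025},
    {"translation": [0, 0, 0], "spin": 0, "jaw": 0.005},
    {"translation": [0, 0, 0], "spin": 0, "jaw": 0.005},
    {"translation": [0, 0, 0], "spin": 0, "jaw": 0.005},
    {"translation": [0, 0, 0], "spin": 0, "jaw": 0.005},
    {"translation": [0, 0, 0], "spin": 0, "jaw": 0.005},
  ],
  squeeze=20,
)

```text
time: 21.92
tool_pos: [541.3, 30.3, 194.9]
tcp_rot: [-180.0, -0.0, 174.7]
ft_force: [-0.1, 0.3, -0.4]
finger_gap: 4.8
grip_force: 0.0
```

```bash
python3 tilt.py
```

```text
21.9667 [541.3  30.3 194.9] [-0.1  0.6  1.3] 0.0
(np.float64(0.37), 76, 206, 80, 0.61)
```

```bash
cat > fit2.py <<'E'
from tilt import *
from scipy.optimize import differential_evolution as DE
def obs(p,near):
    ds=r.regions_of(p,"round_form"); 
    return [(d["pixels"],d["xy"],d["score"]) for d in ds]
def go(views):
    # views: list of (picture,mask)
    V=[]
    for p,m in views:
        V.append((p,m,cv2.dilate((p["pixels"].max(2)<75).astype(np.uint8),np.ones((5,5)))==0))
    def cost(x):
        t=0
        for p,m,v in V:
            k=ring(p,x[0],x[1],np.radians(x[2])); t+=((k&m&v).sum()/max(1,((k|m)&v).sum()))
        return -t/len(V)
    R=DE(cost,[(20,150),(185,215),(40,140)],popsize=8,maxiter=12,seed=1,polish=False); return R.x,-R.fun
if __name__=="__main__":
    q=r.sense();print(q["time"])
    for nm in("side","wrist"):
        p=r.snapshot(nm)
        c=proj(p,P+80*h+[0,0,198])
        for m,xy,sc in obs(p,0):
            if np.hypot(*(np.array(xy)-c))<120: print(nm,np.round(xy),round(sc,2),m.sum(),go([(p,m)]))
E
time python3 fit2.py
```

```text
22.0167
side [284. 224.] 0.9 367 (array([105.9, 214.9,  62.7]), np.float64(0.3023255813953488))
real	0m11.134s
user	0m8.118s
sys	0m0.293s
```

```bash
python3 - <<'E'
from h import *
w=r.snapshot("wrist");a=r.snapshot("side");[r.snapshot("side") for _ in range(3)];b=r.snapshot("side");t=r.snapshot("top")
c=lambda p:cv2.resize(p["pixels"][170:250,245:345],(400,320),interpolation=cv2.INTER_CUBIC)
cv2.imwrite("pics/last.png",np.vstack([np.hstack([cv2.resize(w["pixels"],(400,250)),cv2.resize(t["pixels"][110:210,250:410],(400,250))]),np.hstack([c(a),c(b)])]))
print(r.sense()["time"],cv2.absdiff(a["pixels"],b["pixels"])[170:260,245:345].max())
E
```

```text
22.5667 104
```

View pics/last.png

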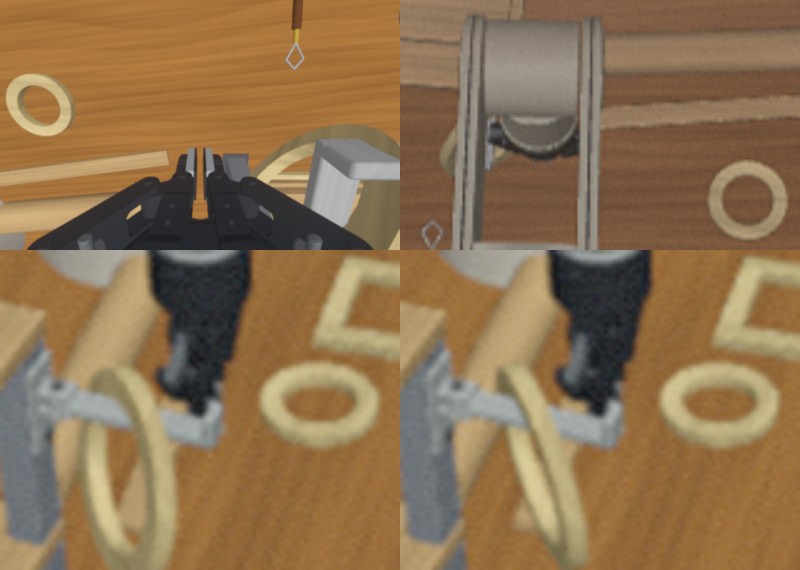

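The last picture shows the ring hanging on the strap, rackward of the closed fingers and still swinging. The fingers are clear on the outward side, so I draw them away outward and then check how the swing dies.

Request:
carry_out(
  commands=[
    {"translation": [0.008, -0.002, 0], "spin": 0, "jaw": 0.005},
    {"translation": [0.015, -0.005, 0], "spin": 0, "jaw": 0.005},
    {"translation": [0.02, -0.01, 0], "spin": 0, "jaw": 0.005},
    {"translation": [0.025, -0.02, 0], "spin": 0, "jaw": 0.005},
    {"translation": [0.025, -0.02, 0], "spin": 0, "jaw": 0.005},
    {"translation": [0.015, -0.02, 0], "spin": 0, "jaw": 0.005},
    {"translation": [0, -0.02, 0], "spin": 0, "jaw": 0.005},
    {"translation": [0, 0, 0], "spin": 0, "jaw": 0.005},
  ],
)

```text
time: 23.23
tool_pos: [423.6, -58.7, 195.2]
tcp_rot: [-179.9, 0.1, 174.6]
ft_force: [-0.4, 0.2, -0.3]
finger_gap: 4.8
grip_force: 0.0
```

```bash
cat > sw.py <<'E'
from tilt import *
q=r.sense();print(q["time"],q["tool_pos"],q["ft_force"])
prev=None;cs=[]
for i in range(14):
    s=r.snapshot("side"); g=cv2.GaussianBlur(s["pixels"],(3,3),0)[160:290,235:300].astype(int)
    if prev is not None: cs.append(int((abs(g-prev).max(2)>25).sum()))
    prev=g
print("moving px",cs)
for d in r.regions_of(s,"round_form"):
    if 235<d["xy"][0]<330 and d["xy"][1]<240:
        m=d["pixels"]; 
        R=max(((m&k).sum()/(m|k).sum(),a,z,th) for a in range(30,120,6) for z in(194,198,202) for th in range(60,121,5) for k in[ring(s,a,z,np.radians(th))])
        print(d["xy"],d["score"],m.sum(),R)
for d in r.landmark_of(s,"round_form_centre")+r.landmark_of(s,"hook_tip"): print(d)
E
python3 sw.py
```

```text
23.2333 [423.6 -58.7 195.2] [-0.4  0.2 -0.3]
moving px [39, 159, 232, 213, 149, 2, 6, 154, 224, 228, 144, 24, 0]
[281.7, 225.6] 0.59 408 (np.float64(0.2263660017346054), 30, 194, 65)
{'xy': [409.4, 193.4], 'score': 0.81}
{'xy': [257.8, 204.1], 'score': 0.73}
{'xy': [276.4, 223.7], 'score': 0.61}
{'xy': [296.6, 216.0], 'score': 0.47}
```

Request:
carry_out(
  commands=[
    {"translation": [0, -0.01, -0.01], "spin": 0, "jaw": 0.005},
    {"translation": [0, -0.01, -0.01], "spin": 0, "jaw": 0.005},
    {"translation": [0, 0, 0], "spin": 0, "jaw": 0.005},
    {"translation": [0, 0, 0], "spin": 0, "jaw": 0.005},
    {"translation": [0, 0, 0], "spin": 0, "jaw": 0.005},
    {"translation": [0, 0, 0], "spin": 0, "jaw": 0.005},
    {"translation": [0, 0, 0], "spin": 0, "jaw": 0.005},
    {"translation": [0, 0, 0], "spin": 0, "jaw": 0.005},
  ],
)

```text
time: 24.75
tool_pos: [422.7, -76.0, 214.6]
tcp_rot: [180.0, -0.0, 174.7]
ft_force: [0.4, 0.4, -0.2]
finger_gap: 5.0
grip_force: 0.0
```

Request:
carry_out(
  commands=[
    {"translation": [0, 0, 0], "spin": 0, "jaw": 0.005},
    {"translation": [0, 0, 0], "spin": 0, "jaw": 0.005},
    {"translation": [0, 0, 0], "spin": 0, "jaw": 0.005},
    {"translation": [0, 0, 0], "spin": 0, "jaw": 0.005},
    {"translation": [0, 0, 0], "spin": 0, "jaw": 0.005},
    {"translation": [0, 0, 0], "spin": 0, "jaw": 0.005},
    {"translation": [0, 0, 0], "spin": 0, "jaw": 0.005},
    {"translation": [0, 0, 0], "spin": 0, "jaw": 0.005},
  ],
)

```text
time: 25.42
tool_pos: [422.9, -76.2, 215.0]
tcp_rot: [180.0, -0.0, 174.7]
ft_force: [0.3, 0.5, -0.4]
finger_gap: 5.2
grip_force: 0.0
```

Request:
carry_out(
  commands=[
    {"translation": [0, 0, 0], "spin": 0, "jaw": 0.005},
    {"translation": [0, 0, 0], "spin": 0, "jaw": 0.005},
    {"translation": [0, 0, 0], "spin": 0, "jaw": 0.005},
    {"translation": [0, 0, 0], "spin": 0, "jaw": 0.005},
    {"translation": [0, 0, 0], "spin": 0, "jaw": 0.005},
    {"translation": [0, 0, 0], "spin": 0, "jaw": 0.005},
    {"translation": [0, 0, 0], "spin": 0, "jaw": 0.005},
    {"translation": [0, 0, 0], "spin": 0, "jaw": 0.005},
  ],
)

```text
time: 26.08
tool_pos: [422.9, -76.2, 215.0]
tcp_rot: [180.0, -0.0, 174.7]
ft_force: [-0.2, 0.2, 0.2]
finger_gap: 4.7
grip_force: 0.0
```

Request:
carry_out(
  commands=[
    {"translation": [0, 0, 0], "spin": 0, "jaw": 0.005},
    {"translation": [0, 0, 0], "spin": 0, "jaw": 0.005},
    {"translation": [0, 0, 0], "spin": 0, "jaw": 0.005},
    {"translation": [0, 0, 0], "spin": 0, "jaw": 0.005},
    {"translation": [0, 0, 0], "spin": 0, "jaw": 0.005},
    {"translation": [0, 0, 0], "spin": 0, "jaw": 0.005},
    {"translation": [0, 0, 0], "spin": 0, "jaw": 0.005},
    {"translation": [0, 0, 0], "spin": 0, "jaw": 0.005},
  ],
)

```text
time: 26.75
tool_pos: [422.9, -76.2, 215.0]
tcp_rot: [-180.0, 0.0, 174.7]
ft_force: [0.5, 0.3, 0.5]
finger_gap: 4.9
grip_force: 0.0
```

Request:
carry_out(
  commands=[
    {"translation": [0, 0, 0], "spin": 0, "jaw": 0.005},
    {"translation": [0, 0, 0], "spin": 0, "jaw": 0.005},
    {"translation": [0, 0, 0], "spin": 0, "jaw": 0.005},
    {"translation": [0, 0, 0], "spin": 0, "jaw": 0.005},
    {"translation": [0, 0, 0], "spin": 0, "jaw": 0.005},
    {"translation": [0, 0, 0], "spin": 0, "jaw": 0.005},
    {"translation": [0, 0, 0], "spin": 0, "jaw": 0.005},
    {"translation": [0, 0, 0], "spin": 0, "jaw": 0.005},
  ],
)

```text
time: 27.42
tool_pos: [422.9, -76.2, 215.0]
tcp_rot: [180.0, 0.0, 174.7]
ft_force: [-0.0, 0.0, -0.4]
finger_gap: 5.3
grip_force: 0.0
```

Request:
carry_out(
  commands=[
    {"translation": [0, 0, 0], "spin": 0, "jaw": 0.005},
    {"translation": [0, 0, 0], "spin": 0, "jaw": 0.005},
    {"translation": [0, 0, 0], "spin": 0, "jaw": 0.005},
    {"translation": [0, 0, 0], "spin": 0, "jaw": 0.005},
    {"translation": [0, 0, 0], "spin": 0, "jaw": 0.005},
    {"translation": [0, 0, 0], "spin": 0, "jaw": 0.005},
    {"translation": [0, 0, 0], "spin": 0, "jaw": 0.005},
    {"translation": [0, 0, 0], "spin": 0, "jaw": 0.005},
  ],
)

```text
time: 28.08
tool_pos: [422.9, -76.2, 215.0]
tcp_rot: [180.0, -0.0, 174.7]
ft_force: [-0.1, -0.2, -0.5]
finger_gap: 5.0
grip_force: 0.0
```

```bash
python3 sw.py
```

```text
28.0833 [422.9 -76.2 215. ] [-0.1 -0.2 -0.5]
moving px [183, 222, 174, 46, 0, 26, 138, 205, 200, 141, 1, 0, 140]
[279.2, 227.5] 0.72 682 (np.float64(0.35454545454545455), 60, 202, 90)
{'xy': [409.2, 199.1], 'score': 0.96}
{'xy': [274.8, 225.3], 'score': 0.58}
{'xy': [298.2, 217.1], 'score': 0.61}
```

Request:
carry_out(
  commands=[
    {"translation": [0, 0, 0], "spin": 0, "jaw": 0.005},
    {"translation": [0, 0, 0], "spin": 0, "jaw": 0.005},
    {"translation": [0, 0, 0], "spin": 0, "jaw": 0.005},
    {"translation": [0, 0, 0], "spin": 0, "jaw": 0.005},
    {"translation": [0, 0, 0], "spin": 0, "jaw": 0.005},
    {"translation": [0, 0, 0], "spin": 0, "jaw": 0.005},
    {"translation": [0, 0, 0], "spin": 0, "jaw": 0.005},
    {"translation": [0, 0, 0], "spin": 0, "jaw": 0.005},
  ],
)

```text
time: 29.6
tool_pos: [422.9, -76.2, 215.0]
tcp_rot: [-180.0, -0.0, 174.7]
ft_force: [-0.0, -0.1, -0.3]
finger_gap: 5.1
grip_force: 0.0
```

Request:
carry_out(
  commands=[
    {"translation": [0, 0, 0], "spin": 0, "jaw": 0.005},
    {"translation": [0, 0, 0], "spin": 0, "jaw": 0.005},
    {"translation": [0, 0, 0], "spin": 0, "jaw": 0.005},
    {"translation": [0, 0, 0], "spin": 0, "jaw": 0.005},
    {"translation": [0, 0, 0], "spin": 0, "jaw": 0.005},
    {"translation": [0, 0, 0], "spin": 0, "jaw": 0.005},
    {"translation": [0, 0, 0], "spin": 0, "jaw": 0.005},
    {"translation": [0, 0, 0], "spin": 0, "jaw": 0.005},
  ],
)

```text
time: 30.27
tool_pos: [422.9, -76.2, 215.0]
tcp_rot: [180.0, 0.0, 174.7]
ft_force: [0.7, -0.2, -0.2]
finger_gap: 4.8
grip_force: 0.0
```

Request:
carry_out(
  commands=[
    {"translation": [0, 0, 0], "spin": 0, "jaw": 0.005},
    {"translation": [0, 0, 0], "spin": 0, "jaw": 0.005},
    {"translation": [0, 0, 0], "spin": 0, "jaw": 0.005},
    {"translation": [0, 0, 0], "spin": 0, "jaw": 0.005},
    {"translation": [0, 0, 0], "spin": 0, "jaw": 0.005},
    {"translation": [0, 0, 0], "spin": 0, "jaw": 0.005},
    {"translation": [0, 0, 0], "spin": 0, "jaw": 0.005},
    {"translation": [0, 0, 0], "spin": 0, "jaw": 0.005},
  ],
)

```text
time: 30.93
tool_pos: [422.9, -76.2, 215.0]
tcp_rot: [-180.0, -0.0, 174.7]
ft_force: [-0.1, -0.4, -0.1]
finger_gap: 4.7
grip_force: 0.0
```

Request:
carry_out(
  commands=[
    {"translation": [0, 0, 0], "spin": 0, "jaw": 0.005},
    {"translation": [0, 0, 0], "spin": 0, "jaw": 0.005},
    {"translation": [0, 0, 0], "spin": 0, "jaw": 0.005},
    {"translation": [0, 0, 0], "spin": 0, "jaw": 0.005},
    {"translation": [0, 0, 0], "spin": 0, "jaw": 0.005},
    {"translation": [0, 0, 0], "spin": 0, "jaw": 0.005},
    {"translation": [0, 0, 0], "spin": 0, "jaw": 0.005},
    {"translation": [0, 0, 0], "spin": 0, "jaw": 0.005},
  ],
)

```text
time: 31.6
tool_pos: [422.9, -76.2, 215.0]
tcp_rot: [180.0, 0.0, 174.7]
ft_force: [-0.3, 0.0, -0.3]
finger_gap: 5.0
grip_force: 0.0
```

Request:
carry_out(
  commands=[
    {"translation": [0, 0, 0], "spin": 0, "jaw": 0.005},
    {"translation": [0, 0, 0], "spin": 0, "jaw": 0.005},
    {"translation": [0, 0, 0], "spin": 0, "jaw": 0.005},
    {"translation": [0, 0, 0], "spin": 0, "jaw": 0.005},
    {"translation": [0, 0, 0], "spin": 0, "jaw": 0.005},
    {"translation": [0, 0, 0], "spin": 0, "jaw": 0.005},
    {"translation": [0, 0, 0], "spin": 0, "jaw": 0.005},
    {"translation": [0, 0, 0], "spin": 0, "jaw": 0.005},
  ],
)

```text
time: 32.27
tool_pos: [422.9, -76.2, 215.0]
tcp_rot: [180.0, -0.0, 174.7]
ft_force: [0.4, 0.1, -0.5]
finger_gap: 5.2
grip_force: 0.0
```

Request:
carry_out(
  commands=[
    {"translation": [0, 0, 0], "spin": 0, "jaw": 0.005},
    {"translation": [0, 0, 0], "spin": 0, "jaw": 0.005},
    {"translation": [0, 0, 0], "spin": 0, "jaw": 0.005},
    {"translation": [0, 0, 0], "spin": 0, "jaw": 0.005},
    {"translation": [0, 0, 0], "spin": 0, "jaw": 0.005},
    {"translation": [0, 0, 0], "spin": 0, "jaw": 0.005},
    {"translation": [0, 0, 0], "spin": 0, "jaw": 0.005},
    {"translation": [0, 0, 0], "spin": 0, "jaw": 0.005},
  ],
)

```text
time: 32.93
tool_pos: [423.0, -76.2, 215.0]
tcp_rot: [-180.0, 0.0, 174.7]
ft_force: [-0.1, -1.0, -0.6]
finger_gap: 5.2
grip_force: 0.0
```

```bash
python3 sw.py; python3 - <<'E'
from h import *
p=r.snapshot("top")
import numpy as np
m=r.regions_of(p,"hook_arm")
for d in m[:2]:
    rr=cv2.minAreaRect(np.argwhere(d["pixels"])[:,::-1].astype(np.float32)); print(d["score"],[np.round(onz(p,c,255)[:2]) for c in cv2.boxPoints(rr)])
for d in r.landmark_of(p,"hook_tip")[:2]: print(d["score"],onz(p,d["xy"],255))
for d in r.regions_of(p,"round_form"): print(d["score"],d["xy"],cv2.boundingRect(d["pixels"].astype(np.uint8)))
E
```

```text
32.9333 [423.  -76.2 215. ] [-0.1 -1.  -0.6]
moving px [199, 156, 44, 0, 98, 169, 198, 167, 59, 0, 8, 125, 189]
{'xy': [406.8, 194.0], 'score': 0.9}
{'xy': [275.6, 221.1], 'score': 0.88}
{'xy': [297.8, 216.7], 'score': 0.81}
0.57 [array([511., 112.]), array([624., 102.]), array([621.,  79.]), array([509.,  90.])]
0.74 [518.90183203  95.6700354  255.        ]
0.81 [280.1, 156.4] (262, 142, 43, 34)
0.66 [428.7, 288.9] (418, 253, 48, 47)
0.53 [283.8, 161.6] (279, 141, 11, 37)
```

The hook is still out, but the swing decays slowly, so I will steady the ring. I'll straddle its thickness with open fingers and close gently. First I measure where it hangs.

```bash
python3 - <<'E'
from tilt import *
def s_of(X): return (X-P)@h,(X-P)@l
p=r.snapshot("side")
for xy in((275.5,200),(272.5,199)): X=onz(p,xy,276); print(X,s_of(X))
for i in range(4):
    for k in range(2): p=r.snapshot("side")
    for d in r.landmark_of(p,"round_form_centre"):
        if d["xy"][0]<330: X=onz(p,d["xy"],198);print("c",d["score"],X,s_of(X))
    ws=[d for d in r.regions_of(p,"round_form") if 240<d["xy"][0]<310 and d["xy"][1]<245]
    for d in ws[:1]:
        m=d["pixels"];ys,xs=np.nonzero(m);top=ys<np.percentile(ys,8);bot=ys>np.percentile(ys,92)
        a=onz(p,(xs[top].mean(),ys[top].mean()),270);b=onz(p,(xs[bot].mean(),ys[bot].mean()),125)
        print("  top",s_of(a),"bot",s_of(b),m.sum(),cv2.boundingRect(m.astype(np.uint8)))
print(r.sense()["time"])
E
```

```text
[587.9  77.  276. ] (np.float64(40.65895375776834), np.float64(-16.977402906781244))
[597.7  74.7 276. ] (np.float64(30.635248573436833), np.float64(-18.35399718015843))
c 0.59 [577.9  71.9 198. ] (np.float64(50.14480652078849), np.float64(-23.014333370800067))
  top (np.float64(28.21043765882683), np.float64(-23.21076564777827)) bot (np.float64(83.58761023467532), np.float64(1.3023618791013183)) 496 (269, 197, 24, 52)
c 0.72 [591.5  88.7 198. ] (np.float64(38.16321277425889), np.float64(-5.033794943952093))
  top (np.float64(34.35053766958375), np.float64(-16.23541233120821)) bot (np.float64(66.35776441184431), np.float64(21.30364324250039)) 642 (267, 199, 21, 53)
c 0.8 [587.4  98.3 198. ] (np.float64(43.18469199373149), np.float64(4.212497029940204))
c 0.4 [632.1  35.8 198. ] (np.float64(-7.302391987307261), np.float64(-53.718885840851215))
  top (np.float64(34.187573319286024), np.float64(-20.88666116773448)) bot (np.float64(67.73056846553699), np.float64(20.746353205353937)) 717 (266, 198, 23, 54)
c 0.75 [575.   77.8 198. ] (np.float64(53.51603805369729), np.float64(-17.383246903000458))
c 0.37 [467.8  -1.8 198. ] (np.float64(152.53324162296346), np.float64(-106.88391948372818))
  top (np.float64(27.884333806275375), np.float64(-22.192645561910226)) bot (np.float64(79.31135148037625), np.float64(-5.021929182847678)) 441 (269, 198, 23, 50)
34.8333
```

Request:
carry_out(
  commands=[
    {"translation": [0, 0, -0.014], "spin": 0.12, "jaw": 0.085},
    {"translation": [0, 0, -0.014], "spin": 0.12, "jaw": 0.085},
    {"translation": [0, 0, -0.014], "spin": 0.12, "jaw": 0.085},
    {"translation": [0, 0, -0.014], "spin": 0.12, "jaw": 0.085},
    {"translation": [0, 0, -0.014], "spin": 0.12, "jaw": 0.085},
    {"translation": [0, 0, -0.014], "spin": 0.12, "jaw": 0.085},
    {"translation": [0, 0, -0.014], "spin": 0.12, "jaw": 0.085},
    {"translation": [0, 0, -0.014], "spin": 0.12, "jaw": 0.085},
  ],
)

```text
time: 35.5
tool_pos: [422.9, -76.2, 327.7]
tcp_rot: [180.0, 0.0, 119.3]
ft_force: [-0.5, 0.8, 0.4]
finger_gap: 85.2
grip_force: 0.0
```

Request:
carry_out(
  commands=[
    {"translation": [0, 0, 0], "spin": 0.122, "jaw": 0.085},
    {"translation": [0, 0, 0], "spin": 0.122, "jaw": 0.085},
    {"translation": [0, 0, 0], "spin": 0.122, "jaw": 0.085},
    {"translation": [0, 0, 0], "spin": 0.122, "jaw": 0.085},
    {"translation": [0, 0, 0], "spin": 0.122, "jaw": 0.085},
    {"translation": [0, 0, 0], "spin": 0, "jaw": 0.085},
    {"translation": [0.01, 0.015, 0], "spin": 0, "jaw": 0.085},
    {"translation": [0.02, 0.025, 0], "spin": 0, "jaw": 0.085},
  ],
)

```text
time: 36.17
tool_pos: [465.2, -51.1, 327.7]
tcp_rot: [179.9, 0.1, 84.8]
ft_force: [-0.8, -1.1, 0.4]
finger_gap: 85.3
grip_force: 0.0
```

Request:
carry_out(
  commands=[
    {"translation": [0.025, 0.028, 0], "spin": 0, "jaw": 0.085},
    {"translation": [0.025, 0.028, 0], "spin": 0, "jaw": 0.085},
    {"translation": [0.025, 0.025, 0], "spin": 0, "jaw": 0.085},
    {"translation": [0.014, 0.015, 0], "spin": 0, "jaw": 0.085},
    {"translation": [0, 0, 0], "spin": 0, "jaw": 0.085},
    {"translation": [0, 0, 0], "spin": 0, "jaw": 0.085},
    {"translation": [0, 0, 0], "spin": 0, "jaw": 0.085},
    {"translation": [0, 0, 0], "spin": 0, "jaw": 0.085},
  ],
)

```text
time: 36.83
tool_pos: [568.8, 29.1, 327.3]
tcp_rot: [180.0, 0.0, 84.8]
ft_force: [-0.8, 0.0, 0.6]
finger_gap: 84.8
grip_force: 0.0
```

```bash
python3 - <<'E'
from tilt import *
q=r.sense();print(q["time"],q["tool_pos"],q["tcp_rot"],q["finger_gap"])
for i in range(4):
    p=r.snapshot("wrist")
    # ring as seen from above: points of mask on z=270 and z=198 planes
    for d in r.regions_of(p,"round_form"):
        m=d["pixels"];ys,xs=np.nonzero(m); X=np.array([onz(p,c,200) for c in zip(xs,ys)]); s=(X-P)@h; L=(X-P)@l
        if abs(np.median(s)-60)<60: print(round(d["score"],2),m.sum(),np.percentile(s,[2,25,50,75,98]),np.percentile(L,[2,50,98]))
    for k in("hook_arm","hook_tip"):
        for d in r.landmark_of(p,k)[:1]: print(k,d["score"],onz(p,d["xy"],255))
E
```

```text
36.8333 [568.8  29.1 327.3] [180.    0.   84.8] 84.7904073401021
0.81 6350 [  0.9  34.8  63.8  86.6 110. ] [-55.3  11.4  64.1]
hook_tip 0.89 [509.9 101.3 255. ]
0.6 6357 [  1.2  34.6  62.7  85.8 109.7] [-56.1   9.9  63.7]
hook_tip 0.62 [578.3 100.7 255. ]
0.86 6385 [  2.9  32.2  56.6  86.5 111.9] [-63.1   3.1  56.2]
0.49 2924 [-18.   -5.6   1.7   8.4  18.8] [-252.5 -151.6  -73.6]
hook_arm 0.71 [491.7 143.9 255. ]
hook_tip 0.57 [511.7 100.8 255. ]
0.84 5167 [  2.9  34.8  63.3  87.1 109.9] [-57.2   8.1  62. ]
hook_arm 0.54 [642.5 -34.9 255. ]
hook_tip 0.95 [512.1 102.2 255. ]
```

Request:
carry_out(
  commands=[
    {"translation": [0, 0, 0.012], "spin": 0, "jaw": 0.085},
    {"translation": [0, 0, 0.02], "spin": 0, "jaw": 0.085},
    {"translation": [0, 0, 0.02], "spin": 0, "jaw": 0.085},
    {"translation": [0, 0, 0.02], "spin": 0, "jaw": 0.085},
    {"translation": [0, 0, 0.02], "spin": 0, "jaw": 0.085},
    {"translation": [0, 0, 0.015], "spin": 0, "jaw": 0.085},
    {"translation": [0, 0, 0.008], "spin": 0, "jaw": 0.085},
    {"translation": [0, 0, 0], "spin": 0, "jaw": 0.085},
  ],
)

```text
time: 38.3
tool_pos: [567.6, 29.8, 208.7]
tcp_rot: [-179.7, 0.0, 84.7]
ft_force: [-0.5, 1.1, -0.6]
finger_gap: 85.0
grip_force: 0.2
```

Request:
carry_out(
  commands=[
    {"translation": [0, 0, 0], "spin": 0, "jaw": 0.07},
    {"translation": [0, 0, 0], "spin": 0, "jaw": 0.065},
    {"translation": [0, 0, 0], "spin": 0, "jaw": 0.06},
    {"translation": [0, 0, 0], "spin": 0, "jaw": 0.056},
    {"translation": [0, 0, 0], "spin": 0, "jaw": 0.052},
    {"translation": [0, 0, 0], "spin": 0, "jaw": 0.048},
    {"translation": [0, 0, 0], "spin": 0, "jaw": 0.044},
    {"translation": [0, 0, 0], "spin": 0, "jaw": 0.04},
  ],
  squeeze=20,
)

```text
time: 38.97
tool_pos: [569.3, 29.8, 212.1]
tcp_rot: [180.0, -0.0, 84.7]
ft_force: [0.2, -0.5, 0.2]
finger_gap: 40.1
grip_force: 0.0
```

Request:
carry_out(
  commands=[
    {"translation": [0, 0, 0], "spin": 0, "jaw": 0.038},
    {"translation": [0, 0, 0], "spin": 0, "jaw": 0.036},
    {"translation": [0, 0, 0], "spin": 0, "jaw": 0.034},
    {"translation": [0, 0, 0], "spin": 0, "jaw": 0.032},
    {"translation": [0, 0, 0], "spin": 0, "jaw": 0.03},
    {"translation": [0, 0, 0], "spin": 0, "jaw": 0.028},
    {"translation": [0, 0, 0], "spin": 0, "jaw": 0.027},
    {"translation": [0, 0, 0], "spin": 0, "jaw": 0.026},
  ],
)

```text
time: 39.63
tool_pos: [569.3, 29.8, 212.0]
tcp_rot: [-180.0, 0.0, 84.7]
ft_force: [0.0, 0.0, -0.8]
finger_gap: 25.9
grip_force: 0.0
```

```bash
python3 sw.py
```

```text
39.6333 [569.3  29.8 212. ] [ 0.   0.  -0.8]
moving px [4, 0, 0, 0, 0, 0, 0, 1, 0, 0, 0, 0, 3]
{'xy': [406.9, 193.5], 'score': 0.87}
{'xy': [279.1, 225.0], 'score': 0.56}
{'xy': [258.1, 262.5], 'score': 0.72}
{'xy': [299.8, 216.7], 'score': 0.54}
```

The ring no longer moves. I open slowly so that it follows quietly to plumb.

Request:
carry_out(
  commands=[
    {"translation": [0, 0, 0], "spin": 0, "jaw": 0.027},
    {"translation": [0, 0, 0], "spin": 0, "jaw": 0.028},
    {"translation": [0, 0, 0], "spin": 0, "jaw": 0.029},
    {"translation": [0, 0, 0], "spin": 0, "jaw": 0.03},
    {"translation": [0, 0, 0], "spin": 0, "jaw": 0.031},
    {"translation": [0, 0, 0], "spin": 0, "jaw": 0.032},
    {"translation": [0, 0, 0], "spin": 0, "jaw": 0.033},
    {"translation": [0, 0, 0], "spin": 0, "jaw": 0.034},
  ],
)

```text
time: 41.15
tool_pos: [569.3, 29.8, 212.0]
tcp_rot: [180.0, 0.0, 84.7]
ft_force: [0.2, 0.5, -0.1]
finger_gap: 34.1
grip_force: 0.0
```

Request:
carry_out(
  commands=[
    {"translation": [0, 0, 0], "spin": 0, "jaw": 0.036},
    {"translation": [0, 0, 0], "spin": 0, "jaw": 0.038},
    {"translation": [0, 0, 0], "spin": 0, "jaw": 0.04},
    {"translation": [0, 0, 0], "spin": 0, "jaw": 0.042},
    {"translation": [0, 0, 0], "spin": 0, "jaw": 0.044},
    {"translation": [0, 0, 0], "spin": 0, "jaw": 0.046},
    {"translation": [0, 0, 0], "spin": 0, "jaw": 0.048},
    {"translation": [0, 0, 0], "spin": 0, "jaw": 0.05},
  ],
)

```text
time: 41.82
tool_pos: [569.3, 29.8, 212.0]
tcp_rot: [180.0, 0.0, 84.7]
ft_force: [-0.4, -0.1, 0.9]
finger_gap: 49.9
grip_force: 0.0
```

```bash
python3 sw.py
```

```text
41.8167 [569.3  29.8 212. ] [-0.4 -0.1  0.9]
moving px [0, 7, 2, 0, 0, 0, 0, 2, 3, 0, 0, 0, 0]
[281.4, 226.9] 0.69 515 (np.float64(0.2591059602649007), 30, 194, 65)
[286.2, 214.4] 0.15 186 (np.float64(0.11746987951807229), 78, 194, 100)
{'xy': [278.7, 221.8], 'score': 0.78}
{'xy': [408.5, 195.5], 'score': 0.67}
```

Request:
carry_out(
  commands=[
    {"translation": [0, 0, 0], "spin": 0, "jaw": 0.054},
    {"translation": [0, 0, 0], "spin": 0, "jaw": 0.058},
    {"translation": [0, 0, 0], "spin": 0, "jaw": 0.062},
    {"translation": [0, 0, 0], "spin": 0, "jaw": 0.066},
    {"translation": [0, 0, 0], "spin": 0, "jaw": 0.07},
    {"translation": [0, 0, 0], "spin": 0, "jaw": 0.074},
    {"translation": [0, 0, -0.005], "spin": 0, "jaw": 0.078},
    {"translation": [0, 0, -0.01], "spin": 0, "jaw": 0.08},
  ],
)

```text
time: 43.33
tool_pos: [568.4, 29.8, 226.0]
tcp_rot: [-179.8, 0.0, 84.7]
ft_force: [-0.2, 0.2, 0.1]
finger_gap: 80.1
grip_force: 0.0
```

Request:
carry_out(
  commands=[
    {"translation": [0, 0, -0.015], "spin": 0, "jaw": 0.08},
    {"translation": [0, 0, -0.02], "spin": 0, "jaw": 0.08},
    {"translation": [0, 0, -0.02], "spin": 0, "jaw": 0.08},
    {"translation": [0, 0, -0.02], "spin": 0, "jaw": 0.08},
    {"translation": [0, 0, -0.02], "spin": 0, "jaw": 0.08},
    {"translation": [-0.02, 0, -0.02], "spin": 0, "jaw": 0.08},
    {"translation": [-0.03, -0.015, 0], "spin": 0, "jaw": 0.08},
    {"translation": [-0.03, -0.03, 0], "spin": 0, "jaw": 0.08},
  ],
)

```text
time: 44.0
tool_pos: [519.2, -46.0, 344.4]
tcp_rot: [179.8, 0.0, 84.8]
ft_force: [0.1, -1.7, 0.4]
finger_gap: 79.9
grip_force: 0.0
```

Request:
carry_out(
  commands=[
    {"translation": [-0.03, -0.03, 0], "spin": 0, "jaw": 0.08},
    {"translation": [-0.03, -0.03, 0], "spin": 0, "jaw": 0.08},
    {"translation": [-0.02, -0.03, 0], "spin": 0, "jaw": 0.08},
    {"translation": [0, -0.02, 0], "spin": 0, "jaw": 0.08},
    {"translation": [0, 0, 0], "spin": 0, "jaw": 0.08},
    {"translation": [0, 0, 0], "spin": 0, "jaw": 0.08},
    {"translation": [0, 0, 0], "spin": 0, "jaw": 0.08},
    {"translation": [0, 0, 0], "spin": 0, "jaw": 0.08},
  ],
)

```text
time: 44.67
tool_pos: [402.7, -113.6, 342.4]
tcp_rot: [180.0, 0.0, 84.8]
ft_force: [-0.1, 0.2, -0.2]
finger_gap: 79.7
grip_force: 0.0
```

```bash
python3 sw.py; python3 - <<'E'
from tilt import *
p=r.snapshot("top")
for d in r.regions_of(p,"hook_arm")[:1]:
    rr=cv2.minAreaRect(np.argwhere(d["pixels"])[:,::-1].astype(np.float32)); print(d["score"],[np.round(onz(p,c,255)[:2]) for c in cv2.boxPoints(rr)])
for k in("round_form","small_form","square_form","lath","rolling_pin","water_bowl","loop_tool"):
    for d in r.regions_of(p,k)[:2]: print(k,round(d["score"],2),cv2.boundingRect(d["pixels"].astype(np.uint8)))
a=cv2.imread("pics/t0.png"); x=(cv2.absdiff(a,p["pixels"]).max(2)>60)[:, :]; n,_,st,_=cv2.connectedComponentsWithStats(x.astype(np.uint8)); print(st[1:][st[1:,4]>60])
E
```

```text
44.6667 [ 402.7 -113.6  342.4] [-0.1  0.2 -0.2]
moving px [14, 3, 0, 0, 0, 3, 14, 4, 0, 0, 0, 0, 11]
[278.1, 225.0] 0.67 599 (np.float64(0.29379418695993714), 30, 194, 60)
{'xy': [277.6, 226.0], 'score': 0.91}
{'xy': [408.9, 191.9], 'score': 0.9}
{'xy': [299.5, 214.8], 'score': 0.77}
0.58 [array([514., 110.]), array([622., 105.]), array([621.,  84.]), array([513.,  89.])]
round_form 0.9 (266, 143, 41, 36)
round_form 0.58 (417, 251, 49, 49)
square_form 0.76 (416, 181, 43, 41)
lath 0.93 (329, 146, 102, 16)
lath 0.66 (187, 199, 35, 35)
rolling_pin 0.68 (326, 120, 100, 20)
water_bowl 0.64 (188, 200, 33, 34)
loop_tool 0.74 (260, 213, 5, 39)
[[ 291  136   36   13  202]
 [ 280  146   15   10   83]
 [ 279  153   21   25  170]
 [ 350  160   40   41  696]
 [ 322  170   18    6   71]
 [ 309  175   14   35  177]
 [ 327  178   18   36  222]
 [ 353  180   46  117  949]
 [ 334  194   34   37  259]
 [ 302  214   56   72  954]
 [  46  267  106   45  354]
 [  42  270  109   47  823]
 [  99  281   33   14  145]
 [ 291  281   55   30  854]
 [ 114  313   25   43  434]
 [  20  314   25   21  168]
 [ 309  318   35   12   95]
 [ 131  325  133   75 6013]
 [ 273  331   62   47 1068]
 [ 295  331   37   19   87]
 [  66  336   66   32  437]]
```

Request:
carry_out(
  commands=[
    {"translation": [0, 0, 0], "spin": 0, "jaw": 0.08},
    {"translation": [0, 0, 0], "spin": 0, "jaw": 0.08},
    {"translation": [0, 0, 0], "spin": 0, "jaw": 0.08},
    {"translation": [0, 0, 0], "spin": 0, "jaw": 0.08},
    {"translation": [0, 0, 0], "spin": 0, "jaw": 0.08},
    {"translation": [0, 0, 0], "spin": 0, "jaw": 0.08},
    {"translation": [0, 0, 0], "spin": 0, "jaw": 0.08},
    {"translation": [0, 0, 0], "spin": 0, "jaw": 0.08},
  ],
)

```text
time: 46.63
tool_pos: [402.0, -113.9, 342.0]
tcp_rot: [180.0, 0.0, 84.7]
ft_force: [0.7, 1.0, 0.3]
finger_gap: 80.2
grip_force: 0.0
```

Request:
carry_out(
  commands=[
    {"translation": [0, 0, 0], "spin": 0, "jaw": 0.08},
    {"translation": [0, 0, 0], "spin": 0, "jaw": 0.08},
    {"translation": [0, 0, 0], "spin": 0, "jaw": 0.08},
    {"translation": [0, 0, 0], "spin": 0, "jaw": 0.08},
    {"translation": [0, 0, 0], "spin": 0, "jaw": 0.08},
    {"translation": [0, 0, 0], "spin": 0, "jaw": 0.08},
    {"translation": [0, 0, 0], "spin": 0, "jaw": 0.08},
    {"translation": [0, 0, 0], "spin": 0, "jaw": 0.08},
  ],
)

```text
time: 47.3
tool_pos: [402.0, -113.9, 342.0]
tcp_rot: [180.0, 0.0, 84.7]
ft_force: [-0.7, -0.2, -0.2]
finger_gap: 79.9
grip_force: 0.0
```

```bash
python3 - <<'E'
from h import *
o=cv2.imread("pics/w2.png")[300:]; acc=[]
for i in range(3):
    p=r.snapshot("top"); n=cv2.resize(p["pixels"][90:215,250:450],(480,300))
    for nm,(x0,x1,y0,y1) in dict(tip=(58,105,175,225),ref=(15,60,240,300)).items():
        M=cv2.matchTemplate(n[y0-15:min(300,y1+15),max(0,x0-15):x1+15],o[y0:y1,x0:x1],cv2.TM_CCOEFF_NORMED); _,v,_,l=cv2.minMaxLoc(M); print(nm,round(v,3),l[0]-min(15,x0),l[1]-15)
q=[]
for i in range(14): q.append(cv2.GaussianBlur(r.snapshot("side")["pixels"],(3,3),0)[160:290,235:300].astype(int))
print([int((abs(a-b).max(2)>25).sum()) for a,b in zip(q,q[1:])],"max over window",int((abs(np.max(q,0)-np.min(q,0)).max(2)>30).sum()),r.sense()["time"])
E
```

```text
tip 0.828 0 1
ref 0.975 0 0
tip 0.809 0 1
ref 0.975 0 0
tip 0.807 0 1
ref 0.974 0 0
[0, 9, 15, 0, 0, 0, 0, 3, 19, 7, 0, 0, 0] max over window 224 48.15
```

Request:
carry_out(
  commands=[
    {"translation": [0, 0, 0], "spin": 0, "jaw": 0.08},
    {"translation": [0, 0, 0], "spin": 0, "jaw": 0.08},
    {"translation": [0, 0, 0], "spin": 0, "jaw": 0.08},
    {"translation": [0, 0, 0], "spin": 0, "jaw": 0.08},
    {"translation": [0, 0, 0], "spin": 0, "jaw": 0.08},
    {"translation": [0, 0, 0], "spin": 0, "jaw": 0.08},
    {"translation": [0, 0, 0], "spin": 0, "jaw": 0.08},
    {"translation": [0, 0, 0], "spin": 0, "jaw": 0.08},
  ],
)

```text
time: 48.82
tool_pos: [402.0, -113.8, 342.0]
tcp_rot: [180.0, -0.0, 84.7]
ft_force: [-0.6, 0.1, 0.4]
finger_gap: 80.0
grip_force: 0.0
```

Request:
carry_out(
  commands=[
    {"translation": [0, 0, 0], "spin": 0, "jaw": 0.08},
    {"translation": [0, 0, 0], "spin": 0, "jaw": 0.08},
    {"translation": [0, 0, 0], "spin": 0, "jaw": 0.08},
    {"translation": [0, 0, 0], "spin": 0, "jaw": 0.08},
    {"translation": [0, 0, 0], "spin": 0, "jaw": 0.08},
    {"translation": [0, 0, 0], "spin": 0, "jaw": 0.08},
    {"translation": [0, 0, 0], "spin": 0, "jaw": 0.08},
    {"translation": [0, 0, 0], "spin": 0, "jaw": 0.08},
  ],
)

```text
time: 49.48
tool_pos: [402.0, -113.8, 342.0]
tcp_rot: [180.0, -0.0, 84.7]
ft_force: [0.6, -0.6, -0.1]
finger_gap: 80.3
grip_force: 0.0
```

Request:
carry_out(
  commands=[
    {"translation": [0, 0, 0], "spin": 0, "jaw": 0.08},
    {"translation": [0, 0, 0], "spin": 0, "jaw": 0.08},
    {"translation": [0, 0, 0], "spin": 0, "jaw": 0.08},
    {"translation": [0, 0, 0], "spin": 0, "jaw": 0.08},
    {"translation": [0, 0, 0], "spin": 0, "jaw": 0.08},
    {"translation": [0, 0, 0], "spin": 0, "jaw": 0.08},
    {"translation": [0, 0, 0], "spin": 0, "jaw": 0.08},
    {"translation": [0, 0, 0], "spin": 0, "jaw": 0.08},
  ],
)

```text
time: 50.15
tool_pos: [402.0, -113.8, 342.0]
tcp_rot: [-180.0, 0.0, 84.7]
ft_force: [-0.3, -0.5, 0.4]
finger_gap: 80.3
grip_force: 0.0
```

Request:
carry_out(
  commands=[
    {"translation": [0, 0, 0], "spin": 0, "jaw": 0.08},
    {"translation": [0, 0, 0], "spin": 0, "jaw": 0.08},
    {"translation": [0, 0, 0], "spin": 0, "jaw": 0.08},
    {"translation": [0, 0, 0], "spin": 0, "jaw": 0.08},
    {"translation": [0, 0, 0], "spin": 0, "jaw": 0.08},
    {"translation": [0, 0, 0], "spin": 0, "jaw": 0.08},
    {"translation": [0, 0, 0], "spin": 0, "jaw": 0.08},
    {"translation": [0, 0, 0], "spin": 0, "jaw": 0.08},
  ],
)

```text
time: 50.82
tool_pos: [402.0, -113.8, 342.0]
tcp_rot: [-180.0, -0.0, 84.7]
ft_force: [-0.8, -0.1, 0.3]
finger_gap: 80.3
grip_force: 0.0
```

Request:
carry_out(
  commands=[
    {"translation": [0, 0, 0], "spin": 0, "jaw": 0.08},
    {"translation": [0, 0, 0], "spin": 0, "jaw": 0.08},
    {"translation": [0, 0, 0], "spin": 0, "jaw": 0.08},
    {"translation": [0, 0, 0], "spin": 0, "jaw": 0.08},
    {"translation": [0, 0, 0], "spin": 0, "jaw": 0.08},
    {"translation": [0, 0, 0], "spin": 0, "jaw": 0.08},
    {"translation": [0, 0, 0], "spin": 0, "jaw": 0.08},
    {"translation": [0, 0, 0], "spin": 0, "jaw": 0.08},
  ],
)

```text
time: 51.48
tool_pos: [402.0, -113.8, 342.0]
tcp_rot: [180.0, 0.0, 84.7]
ft_force: [0.1, 0.2, -0.0]
finger_gap: 79.8
grip_force: 0.0
```

Request:
carry_out(
  commands=[
    {"translation": [0, 0, 0], "spin": 0, "jaw": 0.08},
    {"translation": [0, 0, 0], "spin": 0, "jaw": 0.08},
    {"translation": [0, 0, 0], "spin": 0, "jaw": 0.08},
    {"translation": [0, 0, 0], "spin": 0, "jaw": 0.08},
    {"translation": [0, 0, 0], "spin": 0, "jaw": 0.08},
    {"translation": [0, 0, 0], "spin": 0, "jaw": 0.08},
    {"translation": [0, 0, 0], "spin": 0, "jaw": 0.08},
    {"translation": [0, 0, 0], "spin": 0, "jaw": 0.08},
  ],
)

```text
time: 52.15
tool_pos: [402.0, -113.8, 342.0]
tcp_rot: [180.0, 0.0, 84.7]
ft_force: [0.7, 0.1, 0.0]
finger_gap: 79.7
grip_force: 0.0
```

Request:
carry_out(
  commands=[
    {"translation": [0, 0, 0], "spin": 0, "jaw": 0.08},
    {"translation": [0, 0, 0], "spin": 0, "jaw": 0.08},
    {"translation": [0, 0, 0], "spin": 0, "jaw": 0.08},
    {"translation": [0, 0, 0], "spin": 0, "jaw": 0.08},
    {"translation": [0, 0, 0], "spin": 0, "jaw": 0.08},
    {"translation": [0, 0, 0], "spin": 0, "jaw": 0.08},
    {"translation": [0, 0, 0], "spin": 0, "jaw": 0.08},
    {"translation": [0, 0, 0], "spin": 0, "jaw": 0.08},
  ],
)

```text
time: 52.82
tool_pos: [402.0, -113.8, 342.0]
tcp_rot: [180.0, 0.0, 84.7]
ft_force: [-0.1, 0.4, 0.9]
finger_gap: 80.1
grip_force: 0.0
```

Request:
carry_out(
  commands=[
    {"translation": [0, 0, 0], "spin": 0, "jaw": 0.08},
    {"translation": [0, 0, 0], "spin": 0, "jaw": 0.08},
    {"translation": [0, 0, 0], "spin": 0, "jaw": 0.08},
    {"translation": [0, 0, 0], "spin": 0, "jaw": 0.08},
    {"translation": [0, 0, 0], "spin": 0, "jaw": 0.08},
    {"translation": [0, 0, 0], "spin": 0, "jaw": 0.08},
    {"translation": [0, 0, 0], "spin": 0, "jaw": 0.08},
    {"translation": [0, 0, 0], "spin": 0, "jaw": 0.08},
  ],
)

```text
time: 53.48
tool_pos: [402.0, -113.8, 342.0]
tcp_rot: [-180.0, -0.0, 84.7]
ft_force: [0.2, 1.1, 1.0]
finger_gap: 80.1
grip_force: 0.0
```

```bash
python3 - <<'E'
from h import *
q=[]
for i in range(12): q.append(cv2.GaussianBlur(r.snapshot("side")["pixels"],(3,3),0)[160:290,235:300].astype(int))
print([int((abs(a-b).max(2)>15).sum()) for a,b in zip(q,q[1:])],"window",int((abs(np.max(q,0)-np.min(q,0)).max(2)>30).sum()),r.sense()["time"])
E
```

```text
[1, 56, 67, 54, 12, 0, 0, 28, 62, 72, 39] window 204 54.0833
```

```bash
python3 - <<'E'
from tilt import *
q=[r.snapshot("side") for i in range(13)]
p=q[0]
b=proj(p,P+58*h+[0,0,130]);c=proj(p,P+58*h+[0,0,198]);print(b,c,"px per mm at bottom along h",proj(p,P+68*h+[0,0,130])-b)
x,y=np.int32(b); g=[cv2.cvtColor(a["pixels"],cv2.COLOR_BGR2GRAY) for a in q]
f0=g[0][y-30:y+20,x-30:x+30]
for dis in[cv2.DISOpticalFlow_create(2)]:
    yel=[]
    for k in g:
        F=dis.calc(g[0],k,None); M=np.abs(F[y-60:y+20,x-30:x+30]).max(2); yel.append((round(float(np.percentile(M,99)),2),np.round(np.median(F[y-60:y+20,x-30:x+30][M>0.5],0),1) if (M>.5).sum()>10 else 0))
    print(*yel,sep="\n")
print(r.sense()["time"])
E
```

```text
[281.  242.3] [280.  225.4] px per mm at bottom along h [3.  0.8]
(0.0, 0)
(0.34, 0)
(0.39, 0)
(0.82, array([ 0.6, -0.6], dtype=float32))
(1.37, array([ 0.9, -0.8], dtype=float32))
(2.19, array([ 1. , -1.1], dtype=float32))
(2.53, array([ 1.2, -1.1], dtype=float32))
(2.53, array([ 0.7, -0.8], dtype=float32))
(2.27, array([ 1. , -1.1], dtype=float32))
(1.58, array([ 0.8, -0.8], dtype=float32))
(1.01, array([ 0.7, -0.7], dtype=float32))
(0.53, array([ 0.5, -0.5], dtype=float32))
(0.48, 0)
54.7333
```

The ring still swings about ±1.7°, which matches the speed at which the pads let it go. I steady it once more and open much more slowly this time.

Request:
carry_out(
  commands=[
    {"translation": [0.012, 0.0115, 0], "spin": 0, "jaw": 0.075},
    {"translation": [0.022, 0.021, 0], "spin": 0, "jaw": 0.075},
    {"translation": [0.026, 0.026, 0], "spin": 0, "jaw": 0.075},
    {"translation": [0.026, 0.026, 0], "spin": 0, "jaw": 0.075},
    {"translation": [0.026, 0.025, 0], "spin": 0, "jaw": 0.075},
    {"translation": [0.0255, 0.024, 0], "spin": 0, "jaw": 0.075},
    {"translation": [0.015, 0.014, 0], "spin": 0, "jaw": 0.075},
    {"translation": [0.006, 0.006, 0.005], "spin": 0, "jaw": 0.075},
  ],
)

```text
time: 55.4
tool_pos: [571.2, 32.2, 336.9]
tcp_rot: [180.0, -0.0, 84.9]
ft_force: [0.6, -0.8, 0.6]
finger_gap: 75.0
grip_force: 0.0
```

Request:
carry_out(
  commands=[
    {"translation": [0, 0, 0.015], "spin": 0, "jaw": 0.075},
    {"translation": [0, 0, 0.02], "spin": 0, "jaw": 0.075},
    {"translation": [0, 0, 0.025], "spin": 0, "jaw": 0.075},
    {"translation": [0, 0, 0.025], "spin": 0, "jaw": 0.07},
    {"translation": [0, 0, 0.02], "spin": 0, "jaw": 0.065},
    {"translation": [0, 0, 0.013], "spin": 0, "jaw": 0.06},
    {"translation": [0, 0, 0.007], "spin": 0, "jaw": 0.055},
    {"translation": [0, 0, 0], "spin": 0, "jaw": 0.045},
  ],
)

```text
time: 56.07
tool_pos: [568.4, 29.5, 210.3]
tcp_rot: [-179.8, 0.0, 84.7]
ft_force: [-0.1, -0.1, 0.6]
finger_gap: 45.3
grip_force: 0.0
```

Request:
carry_out(
  commands=[
    {"translation": [0, 0, 0], "spin": 0, "jaw": 0.042},
    {"translation": [0, 0, 0], "spin": 0, "jaw": 0.04},
    {"translation": [0, 0, 0], "spin": 0, "jaw": 0.038},
    {"translation": [0, 0, 0], "spin": 0, "jaw": 0.036},
    {"translation": [0, 0, 0], "spin": 0, "jaw": 0.034},
    {"translation": [0, 0, 0], "spin": 0, "jaw": 0.032},
    {"translation": [0, 0, 0], "spin": 0, "jaw": 0.03},
    {"translation": [0, 0, 0], "spin": 0, "jaw": 0.028},
  ],
)

```text
time: 56.73
tool_pos: [569.4, 29.9, 212.0]
tcp_rot: [180.0, 0.0, 84.7]
ft_force: [-0.5, 1.4, -0.1]
finger_gap: 28.2
grip_force: 0.0
```

```bash
cat > mv.py <<'E'
from h import *
q=[cv2.cvtColor(r.snapshot("side")["pixels"],cv2.COLOR_BGR2GRAY) for i in range(7)]
D=cv2.DISOpticalFlow_create(2)
print([round(float(np.percentile(np.abs(D.calc(q[0],k,None)[182:262,251:311]).max(2),99)),2) for k in q[1:]]);s=r.sense();print(s["time"],s["tool_pos"],s["finger_gap"])
E
python3 mv.py
```

```text
[0.51, 0.91, 1.37, 1.71, 1.84, 1.54]
57.0833 [569.41623686  29.89613974 211.95856597] 27.789315128124677
```

Still swinging at a 28 mm gap, so I close a little further.

Request:
carry_out(
  commands=[
    {"translation": [0, 0, 0], "spin": 0, "jaw": 0.027},
    {"translation": [0, 0, 0], "spin": 0, "jaw": 0.026},
    {"translation": [0, 0, 0], "spin": 0, "jaw": 0.025},
    {"translation": [0, 0, 0], "spin": 0, "jaw": 0.024},
    {"translation": [0, 0, 0], "spin": 0, "jaw": 0.023},
    {"translation": [0, 0, 0], "spin": 0, "jaw": 0.022},
    {"translation": [0, 0, 0], "spin": 0, "jaw": 0.022},
    {"translation": [0, 0, 0], "spin": 0, "jaw": 0.022},
  ],
)

```text
time: 57.75
tool_pos: [569.4, 29.9, 212.0]
tcp_rot: [180.0, -0.0, 84.7]
ft_force: [0.1, -0.2, -0.8]
finger_gap: 22.0
grip_force: 0.0
```

```bash
python3 mv.py
```

```text
[0.47, 0.91, 1.13, 1.18, 0.91, 0.57]
58.1 [569.40684694  29.86732265 211.9779037 ] 22.210818099073617
```

Request:
carry_out(
  commands=[
    {"translation": [0, 0, 0], "spin": 0, "jaw": 0.021},
    {"translation": [0, 0, 0], "spin": 0, "jaw": 0.02},
    {"translation": [0, 0, 0], "spin": 0, "jaw": 0.019},
    {"translation": [0, 0, 0], "spin": 0, "jaw": 0.018},
    {"translation": [0, 0, 0], "spin": 0, "jaw": 0.0175},
    {"translation": [0, 0, 0], "spin": 0, "jaw": 0.0175},
    {"translation": [0, 0, 0], "spin": 0, "jaw": 0.0175},
    {"translation": [0, 0, 0], "spin": 0, "jaw": 0.0175},
  ],
)

```text
time: 58.77
tool_pos: [569.4, 29.9, 212.0]
tcp_rot: [180.0, 0.0, 84.7]
ft_force: [-0.9, 0.2, 0.7]
finger_gap: 17.5
grip_force: 0.0
```

```bash
python3 mv.py
```

```text
[0.55, 0.65, 0.55, 0.33, 0.67, 0.63]
59.1167 [569.40829729  29.89339424 211.98015272] 17.415585842300224
```

Request:
carry_out(
  commands=[
    {"translation": [0, 0, 0], "spin": 0, "jaw": 0.0178},
    {"translation": [0, 0, 0], "spin": 0, "jaw": 0.0181},
    {"translation": [0, 0, 0], "spin": 0, "jaw": 0.0184},
    {"translation": [0, 0, 0], "spin": 0, "jaw": 0.0187},
    {"translation": [0, 0, 0], "spin": 0, "jaw": 0.019},
    {"translation": [0, 0, 0], "spin": 0, "jaw": 0.0193},
    {"translation": [0, 0, 0], "spin": 0, "jaw": 0.0196},
    {"translation": [0, 0, 0], "spin": 0, "jaw": 0.02},
  ],
)

```text
time: 59.78
tool_pos: [569.4, 29.9, 212.0]
tcp_rot: [180.0, -0.0, 84.7]
ft_force: [1.1, 0.2, 0.3]
finger_gap: 20.0
grip_force: 0.0
```

Request:
carry_out(
  commands=[
    {"translation": [0, 0, 0], "spin": 0, "jaw": 0.0203},
    {"translation": [0, 0, 0], "spin": 0, "jaw": 0.0206},
    {"translation": [0, 0, 0], "spin": 0, "jaw": 0.021},
    {"translation": [0, 0, 0], "spin": 0, "jaw": 0.0213},
    {"translation": [0, 0, 0], "spin": 0, "jaw": 0.0217},
    {"translation": [0, 0, 0], "spin": 0, "jaw": 0.022},
    {"translation": [0, 0, 0], "spin": 0, "jaw": 0.0224},
    {"translation": [0, 0, 0], "spin": 0, "jaw": 0.0228},
  ],
)

```text
time: 60.45
tool_pos: [569.4, 29.9, 212.0]
tcp_rot: [180.0, 0.0, 84.7]
ft_force: [-0.3, 0.4, 0.2]
finger_gap: 22.5
grip_force: 0.0
```

Request:
carry_out(
  commands=[
    {"translation": [0, 0, 0], "spin": 0, "jaw": 0.0232},
    {"translation": [0, 0, 0], "spin": 0, "jaw": 0.0236},
    {"translation": [0, 0, 0], "spin": 0, "jaw": 0.024},
    {"translation": [0, 0, 0], "spin": 0, "jaw": 0.0245},
    {"translation": [0, 0, 0], "spin": 0, "jaw": 0.025},
    {"translation": [0, 0, 0], "spin": 0, "jaw": 0.0255},
    {"translation": [0, 0, 0], "spin": 0, "jaw": 0.026},
    {"translation": [0, 0, 0], "spin": 0, "jaw": 0.0265},
  ],
)

```text
time: 61.12
tool_pos: [569.4, 29.9, 212.0]
tcp_rot: [-180.0, 0.0, 84.7]
ft_force: [0.7, 0.3, -0.7]
finger_gap: 26.5
grip_force: 0.0
```

Request:
carry_out(
  commands=[
    {"translation": [0, 0, 0], "spin": 0, "jaw": 0.0275},
    {"translation": [0, 0, 0], "spin": 0, "jaw": 0.029},
    {"translation": [0, 0, 0], "spin": 0, "jaw": 0.031},
    {"translation": [0, 0, 0], "spin": 0, "jaw": 0.034},
    {"translation": [0, 0, 0], "spin": 0, "jaw": 0.04},
    {"translation": [0, 0, 0], "spin": 0, "jaw": 0.048},
    {"translation": [0, 0, 0], "spin": 0, "jaw": 0.056},
    {"translation": [0, 0, -0.004], "spin": 0, "jaw": 0.062},
  ],
)

```text
time: 61.78
tool_pos: [568.9, 29.9, 215.2]
tcp_rot: [-179.9, 0.0, 84.7]
ft_force: [-0.6, 0.8, -0.5]
finger_gap: 62.0
grip_force: 0.0
```

Request:
carry_out(
  commands=[
    {"translation": [0, 0, -0.01], "spin": 0, "jaw": 0.065},
    {"translation": [0, 0, -0.018], "spin": 0, "jaw": 0.065},
    {"translation": [0, 0, -0.024], "spin": 0, "jaw": 0.065},
    {"translation": [0, 0, -0.024], "spin": 0, "jaw": 0.065},
    {"translation": [0, 0, -0.02], "spin": 0, "jaw": 0.065},
    {"translation": [-0.01, 0, -0.015], "spin": 0, "jaw": 0.065},
    {"translation": [-0.02, 0, -0.005], "spin": 0, "jaw": 0.065},
    {"translation": [-0.03, 0, 0], "spin": 0, "jaw": 0.065},
  ],
)

```text
time: 62.45
tool_pos: [565.0, -28.8, 336.0]
tcp_rot: [179.7, -0.0, 84.9]
ft_force: [-0.3, -0.8, -0.2]
finger_gap: 65.4
grip_force: 0.0
```

```bash
python3 mv.py
```

```text
[0.33, 0.78, 1.28, 1.78, 2.08, 2.03]
62.8 [563.93124412 -29.11703069 332.17157164] 64.57956017480538
```

Request:
carry_out(
  commands=[
    {"translation": [-0.03, 0, 0], "spin": 0, "jaw": 0.065},
    {"translation": [-0.04, 0, 0], "spin": 0, "jaw": 0.065},
    {"translation": [-0.03, 0, 0], "spin": 0, "jaw": 0.065},
    {"translation": [0, 0, 0], "spin": 0, "jaw": 0.065},
    {"translation": [0, 0, 0], "spin": 0, "jaw": 0.065},
    {"translation": [0, 0, 0], "spin": 0, "jaw": 0.065},
    {"translation": [0, 0, 0], "spin": 0, "jaw": 0.065},
    {"translation": [0, 0, 0], "spin": 0, "jaw": 0.065},
  ],
)

```text
time: 63.47
tool_pos: [555.0, -128.1, 332.1]
tcp_rot: [180.0, -0.0, 84.8]
ft_force: [-0.7, 0.7, -0.1]
finger_gap: 64.9
grip_force: 0.0
```

```bash
python3 mv.py
```

```text
Traceback (most recent call last):
  File "mv.py", line 2, in <module>
    q=[cv2.cvtColor(r.snapshot("side")["pixels"],cv2.COLOR_BGR2GRAY) for i in range(7)]
                    ~~~~~~~~~~^^^^^^^^
ValueError: 200 camera calls are used up
```

The camera budget is used up, so I keep the arm clear and let the last small motion die within the time left.

Request:
carry_out(
  commands=[
    {"translation": [0, 0, 0], "spin": 0, "jaw": 0.065},
    {"translation": [0, 0, 0], "spin": 0, "jaw": 0.065},
    {"translation": [0, 0, 0], "spin": 0, "jaw": 0.065},
    {"translation": [0, 0, 0], "spin": 0, "jaw": 0.065},
    {"translation": [0, 0, 0], "spin": 0, "jaw": 0.065},
    {"translation": [0, 0, 0], "spin": 0, "jaw": 0.065},
    {"translation": [0, 0, 0], "spin": 0, "jaw": 0.065},
    {"translation": [0, 0, 0], "spin": 0, "jaw": 0.065},
  ],
)

```text
time: 64.33
tool_pos: [554.7, -129.5, 332.0]
tcp_rot: [-180.0, 0.0, 84.7]
ft_force: [0.2, -0.8, 0.0]
finger_gap: 65.3
grip_force: 0.0
```

Request:
carry_out(
  commands=[
    {"translation": [0, 0, 0], "spin": 0, "jaw": 0.065},
    {"translation": [0, 0, 0], "spin": 0, "jaw": 0.065},
    {"translation": [0, 0, 0], "spin": 0, "jaw": 0.065},
    {"translation": [0, 0, 0], "spin": 0, "jaw": 0.065},
    {"translation": [0, 0, 0], "spin": 0, "jaw": 0.065},
    {"translation": [0, 0, 0], "spin": 0, "jaw": 0.065},
    {"translation": [0, 0, 0], "spin": 0, "jaw": 0.065},
    {"translation": [0, 0, 0], "spin": 0, "jaw": 0.065},
  ],
)

```text
time: 65.0
tool_pos: [554.7, -129.4, 332.0]
tcp_rot: [-180.0, 0.0, 84.7]
ft_force: [-0.4, -0.4, 0.5]
finger_gap: 65.1
grip_force: 0.0
```

Request:
carry_out(
  commands=[
    {"translation": [0, 0, 0], "spin": 0, "jaw": 0.065},
    {"translation": [0, 0, 0], "spin": 0, "jaw": 0.065},
    {"translation": [0, 0, 0], "spin": 0, "jaw": 0.065},
    {"translation": [0, 0, 0], "spin": 0, "jaw": 0.065},
    {"translation": [0, 0, 0], "spin": 0, "jaw": 0.065},
    {"translation": [0, 0, 0], "spin": 0, "jaw": 0.065},
    {"translation": [0, 0, 0], "spin": 0, "jaw": 0.065},
    {"translation": [0, 0, 0], "spin": 0, "jaw": 0.065},
  ],
)

```text
time: 65.67
tool_pos: [554.7, -129.5, 332.0]
tcp_rot: [180.0, 0.0, 84.7]
ft_force: [0.6, 0.5, -0.7]
finger_gap: 64.8
grip_force: 0.0
```

Request:
carry_out(
  commands=[
    {"translation": [0, 0, 0], "spin": 0, "jaw": 0.065},
    {"translation": [0, 0, 0], "spin": 0, "jaw": 0.065},
    {"translation": [0, 0, 0], "spin": 0, "jaw": 0.065},
    {"translation": [0, 0, 0], "spin": 0, "jaw": 0.065},
    {"translation": [0, 0, 0], "spin": 0, "jaw": 0.065},
    {"translation": [0, 0, 0], "spin": 0, "jaw": 0.065},
    {"translation": [0, 0, 0], "spin": 0, "jaw": 0.065},
    {"translation": [0, 0, 0], "spin": 0, "jaw": 0.065},
  ],
)

```text
time: 66.33
tool_pos: [554.7, -129.4, 332.0]
tcp_rot: [180.0, 0.0, 84.7]
ft_force: [-0.7, 0.1, -0.1]
finger_gap: 65.2
grip_force: 0.0
```

Request:
carry_out(
  commands=[
    {"translation": [0, 0, 0], "spin": 0, "jaw": 0.065},
    {"translation": [0, 0, 0], "spin": 0, "jaw": 0.065},
    {"translation": [0, 0, 0], "spin": 0, "jaw": 0.065},
    {"translation": [0, 0, 0], "spin": 0, "jaw": 0.065},
    {"translation": [0, 0, 0], "spin": 0, "jaw": 0.065},
    {"translation": [0, 0, 0], "spin": 0, "jaw": 0.065},
    {"translation": [0, 0, 0], "spin": 0, "jaw": 0.065},
    {"translation": [0, 0, 0], "spin": 0, "jaw": 0.065},
  ],
)

```text
time: 67.0
tool_pos: [554.7, -129.4, 332.0]
tcp_rot: [-180.0, 0.0, 84.7]
ft_force: [0.2, -0.3, -0.5]
finger_gap: 65.1
grip_force: 0.0
```

Request:
carry_out(
  commands=[
    {"translation": [0, 0, 0], "spin": 0, "jaw": 0.065},
    {"translation": [0, 0, 0], "spin": 0, "jaw": 0.065},
    {"translation": [0, 0, 0], "spin": 0, "jaw": 0.065},
    {"translation": [0, 0, 0], "spin": 0, "jaw": 0.065},
    {"translation": [0, 0, 0], "spin": 0, "jaw": 0.065},
    {"translation": [0, 0, 0], "spin": 0, "jaw": 0.065},
    {"translation": [0, 0, 0], "spin": 0, "jaw": 0.065},
    {"translation": [0, 0, 0], "spin": 0, "jaw": 0.065},
  ],
)

```text
time: 67.67
tool_pos: [554.7, -129.4, 332.0]
tcp_rot: [-180.0, 0.0, 84.7]
ft_force: [-0.7, 0.1, -0.8]
finger_gap: 65.2
grip_force: 0.0
```

Request:
carry_out(
  commands=[
    {"translation": [0, 0, 0], "spin": 0, "jaw": 0.065},
    {"translation": [0, 0, 0], "spin": 0, "jaw": 0.065},
    {"translation": [0, 0, 0], "spin": 0, "jaw": 0.065},
    {"translation": [0, 0, 0], "spin": 0, "jaw": 0.065},
    {"translation": [0, 0, 0], "spin": 0, "jaw": 0.065},
    {"translation": [0, 0, 0], "spin": 0, "jaw": 0.065},
    {"translation": [0, 0, 0], "spin": 0, "jaw": 0.065},
    {"translation": [0, 0, 0], "spin": 0, "jaw": 0.065},
  ],
)

```text
time: 68.33
tool_pos: [554.7, -129.4, 332.0]
tcp_rot: [180.0, 0.0, 84.7]
ft_force: [0.3, 0.5, 0.2]
finger_gap: 65.1
grip_force: 0.0
```

Request:
carry_out(
  commands=[
    {"translation": [0, 0, 0], "spin": 0, "jaw": 0.065},
    {"translation": [0, 0, 0], "spin": 0, "jaw": 0.065},
    {"translation": [0, 0, 0], "spin": 0, "jaw": 0.065},
    {"translation": [0, 0, 0], "spin": 0, "jaw": 0.065},
    {"translation": [0, 0, 0], "spin": 0, "jaw": 0.065},
    {"translation": [0, 0, 0], "spin": 0, "jaw": 0.065},
    {"translation": [0, 0, 0], "spin": 0, "jaw": 0.065},
    {"translation": [0, 0, 0], "spin": 0, "jaw": 0.065},
  ],
)

```text
time: 69.0
tool_pos: [554.7, -129.4, 332.0]
tcp_rot: [180.0, -0.0, 84.7]
ft_force: [0.8, 0.5, -1.1]
finger_gap: 65.0
grip_force: 0.0
```

Request:
carry_out(
  commands=[
    {"translation": [0, 0, 0], "spin": 0, "jaw": 0.065},
    {"translation": [0, 0, 0], "spin": 0, "jaw": 0.065},
    {"translation": [0, 0, 0], "spin": 0, "jaw": 0.065},
    {"translation": [0, 0, 0], "spin": 0, "jaw": 0.065},
    {"translation": [0, 0, 0], "spin": 0, "jaw": 0.065},
    {"translation": [0, 0, 0], "spin": 0, "jaw": 0.065},
    {"translation": [0, 0, 0], "spin": 0, "jaw": 0.065},
    {"translation": [0, 0, 0], "spin": 0, "jaw": 0.065},
  ],
)

```text
time: 69.67
tool_pos: [554.7, -129.4, 332.0]
tcp_rot: [180.0, -0.0, 84.7]
ft_force: [-0.6, -1.2, -0.5]
finger_gap: 64.9
grip_force: 0.0
```

```bash
python3 -c "
from bench import r
print(r.sense()['time']); print(r.hand_in())"
```

```text
69.6667
the job is handed in; nothing more can be done
None
```

Handed in at 69.7 s: the hook is out against its stop and the large wooden ring hangs on it with the arm clear, but it slipped free at about 65° when I loosened the grip to let it drop upright and swung hard, and my last look (62.8 s, before the cameras ran out) still showed a swing of about ±1–2°, so I can't confirm it hangs still.

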